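Load the jug-counter sleeves and pour-test them

ROBOT

A 6-joint arm with a two-finger parallel gripper is mounted at the origin on the work surface. World frame = base frame: x ahead of the robot, y to its left, z up, the work surface at z = 0. Lengths are in m, angles in degrees, forces in N, time in s.
With the tool pointing down it reaches from about 0.4 to 0.825 m from the base axis. Payload 7 kg.
Tool frame: the origin (TCP) lies at the very end of the fingers, on their centre line; the grasp point (between the pads) lies 19 mm behind it; z points along the fingers, y is the line along which they close (so a half turn about z gives the same grasp; the last joint's range is limited). The gripper opens to 88 mm and grips with 3 to 60 N. Pads are 19 mm wide; open, the fingers measure 130 mm over their backs; the gripper's body (78 mm by 193 mm) begins 47 mm behind the grasp point.
Start: joints at [91.679, 20.546, 0.682, 0, -70.136, -16.507], TCP at [0.173, 0.652, 0.198] pointing down, gripper open.
Joint ranges: [-176.03, 176.03], [-82.01, 121.73], [-58.28, 71.71], [-173.87, 95.51], [-174.79, -0.11], [-173.66, 173.66]. Speed limits (degrees/s): [136.94, 136.94, 172.46, 180, 180, 180].

INTERFACE

Orientations are given as [roll, pitch, yaw] about the fixed x, y, z axes, in that order (R = Rz(yaw) Ry(pitch) Rx(roll)).
In Python, from plant import get_obs, snapshot, camera_params, close_job, boxes_of, cut_out, landmark_of gives the robot as it stands.
- The arm moves only by the shell command python3 -m inch 'ROWS' [OPENING]. ROWS is text: rows parted by semicolons, each of 6 numbers parted by spaces: the shift along the tool's x, y, z in units of 30 cm (1.0 is 30 cm), then the turn, a rotation vector about the tool's x, y, z in units of pi rad (1.0 is pi rad). A call has 1 to 10 rows; each row is the pose to reach, as a shift and turn from the pose commanded when the call began, along the tool's axes at that moment, turning the shorter way round; what a row does not reach only later rows make up. A row lasts 1/12 s, in which the tool goes at most 41.7 mm and 7.16 degrees, less where a joint would pass 70% of its speed; a pose out of reach is approached as far as the arm can. A call with a number of a shift or a turn outside -1 to 1 is refused whole. A call with a gripper value outside its range is refused whole. OPENING is the closure, from -1 (fully open) to 1 (shut), set as the call begins (- or left out, the last holds). The fingers move at their own pace and stop on an object; the grip force is fixed at half the most. Time passes only in rows, so rows that repeat a pose let the fingers close. It gives the time, the measured TCP pose, the force, the opening and the grip force at its end, in the units of the state.
- get_obs(): the state, without advancing time (a new reading comes with each control period).
- snapshot(name): name is "side" or "top"; returns the picture (420x560x3 uint8, red, green, blue); there is no depth.
- camera_params(name): a dict with "mtx" (3x3 intrinsics, pixels), "rvec" (rotation vector, rad) and "tvec" (3), from world to camera coordinates, as OpenCV has them. Camera axes: x right, y down, z forward; pixel columns grow to the right and rows downward; lengths in m; the calibration is good to about 2 mm. A picture is of the moment at which its call begins. camera_params takes no time and is no camera call.
- close_job(): hands the job in; it is judged then, once.
Trained networks look in the newest picture that a camera, given by its name, has taken for a name from the list of things; names that differ only in an ending like _2 or _b are one class to them, and where a whole thing is asked for, a point or a joint stands for the part that bears it (a point fixed in the world has none). Each returns a list of dicts, best first, with "p" (0 to 1); they miss things now and then, are a little off and sometimes report something else, mostly with a low value. They report only what shows in the picture. A call takes as long as a camera call. They do not tell look-alikes from the thing itself.
- boxes_of(camera, thing): "rect" ([left, top, width, height] in pixels, round what is visible of it).
- cut_out(camera, thing): "pixels" (420x560 bool, what is visible of it) and "rect" ([left, top, width, height] in pixels, round what is visible of it).
- landmark_of(camera, thing): "uv" ([column, row] in pixels: a listed point, or the origin of a listed thing).
The state is a dict: "clock": time; "joint_pos": joint angles; "qvel": joint speeds; "tau": joint torques, N m; "tool_pos": TCP position; "orientation": TCP orientation; "force": force on the tool from outside, world axes, zero at the start; "moment": the same for the moment, N m; "opening": finger opening in m; "gripper_force": force on a finger pad.
Only numpy, scipy, OpenCV 4.12 (cv2) and the standard library are available. Lean on these libraries where they do the work, as an engineer would, in place of code of your own. Each camera call takes 0.05 s, during which the arm holds its last target. There are 200 camera calls.

TASK

Slide every white sleeve on the bench down over a shaft of the tilting pan until it rests on the pan's floor, one per shaft: wide sleeves on thick shafts, narrow sleeves on thin ones. Then do the pour test: pour twice, each time lifting the pan by its bar to 35 degrees, never past 45, holding it there for about a second, and lowering it gently back to level (do not let it drop). Finally press the counter button to log the test; all sleeves must still be home on their shafts at the end, and the jar, the tape and the display module stay where they are.

Things in the scene. Friction and masses are not known exactly. Their poses are not given: they have to be found in the camera images.
- pan (a joint): tilt of the grey plastic pan (300 x 150 mm, 16 mm high, 0.5 kg) on its steel base plate (330 x 200 mm), hinged along its far side: 0 = level, at rest; grows as the robot-side edge is lifted, in rad (35 degrees = 0.61), stop at 1.0. Almost no friction: let go when raised, it falls back to level.
- pan_hinge (a point): middle of the pan's hinge axis, 30 mm above the bench, 80 mm beyond the row of shafts; its y axis is the hinge axis (parallel to the row), x points away from the robot; turns with the pan
- pan_bar (a point): middle of the pan's handle: a round steel bar 12 mm thick, 112 mm clear length between its two lugs, parallel to the hinge, 190 mm on the robot side of the hinge axis and 20 mm above it when level (50 mm above the bench, nothing beneath). It moves in an arc about the hinge; pinched across from above, it can turn between the pads.
- counter (a joint): travel of the black push button that logs the test, in m: 0 = up, 0.006 = fully down (about 5 N), springs back
- counter_top (a point): centre of the top of that push button, 36 mm diameter cap on a grey housing that stands on the bench; press straight down
- shaft0 (a point): foot of shaft 0 of five bare metal shafts in a row, 58 mm apart, along the middle of the tilting pan (0 at the -y end): thin, 14 mm diameter, for a narrow sleeve. On the shaft's axis at the pan's inner floor, 24 mm above the bench when level; the shaft rises 48 mm from it, the last 6 mm tapered. z up the shaft, y along the row, x to the hinge.
- shaft1 (a point): foot of shaft 1 of five bare metal shafts in a row, 58 mm apart, along the middle of the tilting pan (0 at the -y end): thick, 22 mm diameter, for a wide sleeve. On the shaft's axis at the pan's inner floor, 24 mm above the bench when level; the shaft rises 48 mm from it, the last 6 mm tapered. z up the shaft, y along the row, x to the hinge.
- shaft2 (a point): foot of shaft 2 of five bare metal shafts in a row, 58 mm apart, along the middle of the tilting pan (0 at the -y end): thin, 14 mm diameter, for a narrow sleeve. On the shaft's axis at the pan's inner floor, 24 mm above the bench when level; the shaft rises 48 mm from it, the last 6 mm tapered. z up the shaft, y along the row, x to the hinge.
- shaft3 (a point): foot of shaft 3 of five bare metal shafts in a row, 58 mm apart, along the middle of the tilting pan (0 at the -y end): thick, 22 mm diameter, for a wide sleeve. On the shaft's axis at the pan's inner floor, 24 mm above the bench when level; the shaft rises 48 mm from it, the last 6 mm tapered. z up the shaft, y along the row, x to the hinge.
- shaft4 (a point): foot of shaft 4 of five bare metal shafts in a row, 58 mm apart, along the middle of the tilting pan (0 at the -y end): thin, 14 mm diameter, for a narrow sleeve. On the shaft's axis at the pan's inner floor, 24 mm above the bench when level; the shaft rises 48 mm from it, the last 6 mm tapered. z up the shaft, y along the row, x to the hinge.
- wide0: wide sleeve: a plain white plastic tube standing on end, 48 mm outside diameter, 25 mm bore, 26 mm tall, 25 to 60 g, may be absent; origin at the centre of its underside, z along its axis. The same either way round about z.
- wide1: wide sleeve: a plain white plastic tube standing on end, 48 mm outside diameter, 25 mm bore, 26 mm tall, 25 to 60 g, may be absent; origin at the centre of its underside, z along its axis. The same either way round about z.
- narrow0: narrow sleeve: a plain white plastic tube standing on end, 34 mm outside diameter, 17 mm bore, 26 mm tall, 25 to 60 g, may be absent; origin at the centre of its underside, z along its axis. The same either way round about z.
- narrow1: narrow sleeve: a plain white plastic tube standing on end, 34 mm outside diameter, 17 mm bore, 26 mm tall, 25 to 60 g, may be absent; origin at the centre of its underside, z along its axis. The same either way round about z.
- narrow2: narrow sleeve: a plain white plastic tube standing on end, 34 mm outside diameter, 17 mm bore, 26 mm tall, 25 to 60 g, may be absent; origin at the centre of its underside, z along its axis. The same either way round about z.
- jar: bystander, leave alone: closed jar, 40 mm diameter, 50 mm tall, stands among the sleeves; origin under its centre
- tape: bystander, leave alone: amber roll of tape lying flat, 96 mm diameter, 76 mm bore, 45 mm tall; origin under its centre
- module: bystander, leave alone: small blue display module, 22 x 34 x 10 mm, lying flat among the sleeves; origin under its centre
Not all that is in view belongs to the job. Leave any blue look-alike of the wide0 alone. What is shaped like the narrow1 but pink is not meant.

How it is judged:
By the outcome, as a careful person would: the job done as asked, in the order asked, and still so for the second after the job is handed in, with the robot touching nothing.
Of wide0, wide1, narrow0, narrow1, narrow2 only 3 to 5 are there at a start; the rules pass over those that are not, and their reading is None.
At some moment in a run one of wide0, wide1, narrow0, narrow1, narrow2 may be knocked a few centimetres aside while the robot is not near it.
It also fails if it takes over 210 s, if anything falls off the work surface, if the arm or the gripper's body presses on something with over 40 N, if the wrist force passes 120 N, or if a joint passes its speed limit or range.

## Working session

There is one attempt and no reset: what is moved stays moved. The work goes in short steps, Python scripts to look and compute and a shell command to move; the robot and the scene stay as the last step left them, time stands still between calls to the robot, and variables do not carry over. Pictures are saved under pics/ and viewed, at most 14 in all, crops included, and the job is handed in when it is done.

```bash
ls; mkdir -p pics
cat > h.py <<'E'
import numpy as np, cv2
from plant import *
def P(c):
    k=camera_params(c); R=cv2.Rodrigues(np.array(k["rvec"],float))[0]; return np.array(k["mtx"],float),R,np.array(k["tvec"],float).reshape(3)
def proj(c,X):
    K,R,t=P(c); p=K@(R@np.array(X,float)+t); return p[:2]/p[2]
def onz(c,uv,z):
    K,R,t=P(c); d=R.T@np.linalg.inv(K)@np.array([uv[0],uv[1],1.]); o=-R.T@t; return o+d*(z-o[2])/d[2]
def tri(u1,u2,a="top",b="side"):
    M=[]
    for c,u in((a,u1),(b,u2)):
        K,R,t=P(c); M.append(K@np.c_[R,t])
    X=cv2.triangulatePoints(M[0],M[1],np.array(u1,float).reshape(2,1),np.array(u2,float).reshape(2,1)); return (X[:3]/X[3]).ravel()
E
python3 - <<'E'
from h import *
for c in("top","side"):
    im=snapshot(c); cv2.imwrite(f"pics/{c}0.png",im[:,:,::-1])
    K,R,t=P(c); print(c,"pos",(-R.T@t).round(3),"dir",R[2].round(2))
np.set_printoptions(precision=3,suppress=True)
D={}
for n in "pan_hinge pan_bar counter_top shaft0 shaft1 shaft2 shaft3 shaft4 wide0 narrow0 jar tape module".split():
    for c in("top","side"):
        r=landmark_of(c,n); D[n,c]=r
        print(n,c,[(np.round(q["uv"],1).tolist(),round(q["p"],2)) for q in r[:6]], [onz(c,q["uv"],0).round(3).tolist() for q in r[:5]] if n in("wide0","narrow0","jar","tape","module") else "")
    if D[n,"top"] and D[n,"side"] : print("   tri",tri(D[n,"top"][0]["uv"],D[n,"side"][0]["uv"]))
print(get_obs())
E
```

```text
pics
top pos [ 3.450e-01 -1.000e-03  1.174e+00] dir [ 0.12  0.   -0.99]
side pos [ 0.086 -0.794  1.139] dir [ 0.29  0.57 -0.77]
pan_hinge top [([205.7, 139.1], 0.75), ([234.3, 163.8], 0.67), ([316.3, 172.3], 0.3)] 
pan_hinge side [([294.6, 142.3], 0.77), ([299.6, 178.8], 0.73)] 
   tri [0.661 0.194 0.034]
pan_bar top [([212.1, 208.1], 0.74), ([256.5, 162.3], 0.73)] 
pan_bar side [([242.8, 161.4], 0.82)] 
   tri [0.477 0.167 0.062]
counter_top top [([317.3, 131.5], 0.63)] 
counter_top side [([354.2, 211.7], 0.41)] 
   tri [ 0.688 -0.1    0.015]
shaft0 top [([236.5, 164.4], 0.92), ([166.8, 167.4], 0.85), ([257.1, 160.8], 0.7), ([207.8, 163.3], 0.65), ([190.5, 169.6], 0.64)] 
shaft0 side [([262.2, 145.8], 0.93), ([286.7, 169.1], 0.92), ([300.1, 180.4], 0.87), ([275.5, 155.2], 0.84), ([255.3, 134.5], 0.57)] 
   tri [0.536 0.107 0.159]
shaft1 top [([236.5, 164.4], 0.92), ([166.8, 167.4], 0.85), ([257.1, 160.8], 0.7), ([207.8, 163.3], 0.65), ([190.5, 169.6], 0.64)] 
shaft1 side [([262.2, 145.8], 0.93), ([286.7, 169.1], 0.92), ([300.1, 180.4], 0.87), ([275.5, 155.2], 0.84), ([255.3, 134.5],
[... 2103 characters left out ...]
 0.47)] [[0.339, 0.399, 0.0], [0.573, 0.299, 0.0]]
module top [([386.0, 203.8], 0.67), ([188.5, 170.5], 0.5)] [[0.498, -0.283, 0.0], [0.583, 0.244, 0.0]]
module side [([329.8, 293.5], 0.69)] [[0.504, -0.28, 0.0]]
   tri [ 0.5   -0.283  0.006]
{'clock': 1.4, 'joint_pos': array([ 91.677,  20.545,   0.681,   0.002, -70.137, -16.508]), 'qvel': array([ 0.068, -0.131,  0.069, -0.005,  0.098,  0.073]), 'tau': array([ -0.001, -58.238,  29.329,   7.003,   0.012,  -0.   ]), 'tool_pos': array([0.173, 0.652, 0.198]), 'orientation': array([179.999,  -0.002, -14.83 ]), 'force': array([-0.217,  0.083, -0.749]), 'moment': array([-0.025,  0.051, -0.041]), 'gripper_force': 0.0, 'opening': 0.08764459109672913}
```

Run:
```python
import cv2
for c,(x0,y0,x1,y1) in(("top",(90,100,490,290)),("side",(150,100,450,380))):
    im=cv2.imread(f"pics/{c}0.png")[y0:y1,x0:x1]; s=2
    cv2.imwrite(f"pics/{c}0c.png",cv2.resize(im,None,fx=s,fy=s,interpolation=cv2.INTER_CUBIC))
```

```text
(no output)
```

View pics/top0c.png

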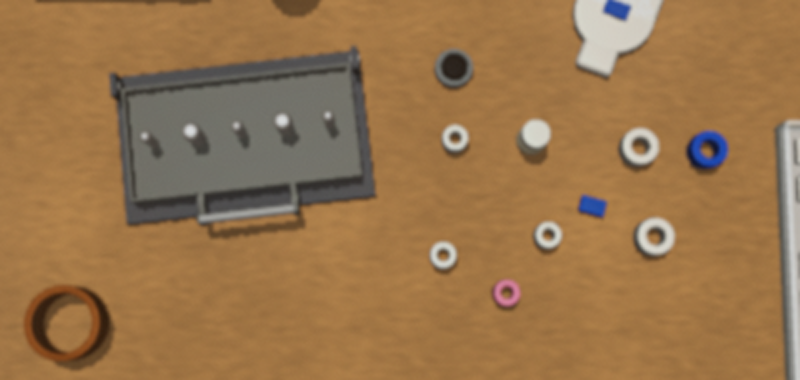

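View pics/side0c.png

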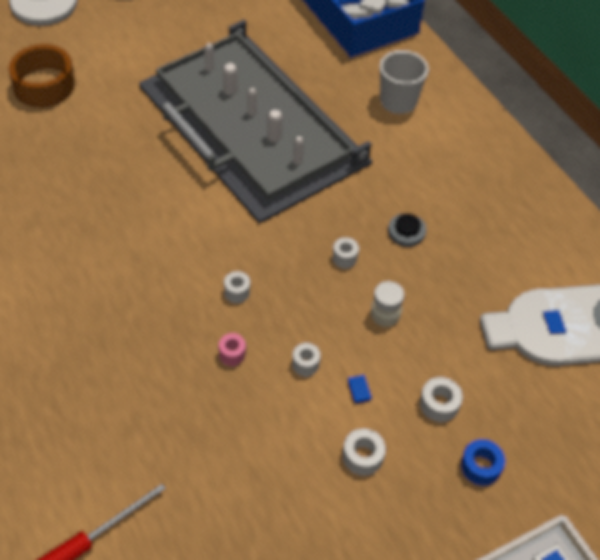

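Scene (top view, full-frame px): white narrow sleeves at ~(317,169), (311,227), (363,217). White wide ones at ~(410,173), (417,218). The blue look-alike at (444,175) and the pink one at (343,246) are the decoys. All five sleeves are present, and the white colour settles which are meant. The jar is at (357,167), the module at (386,203), the tape at (123,262) and the counter at (317,134). I'll refine the poses next.

```bash
cat >> h.py <<'E'
def cyl(c,x,y,r,z0,z1,s=8):
    a=np.linspace(0,2*np.pi,40,endpoint=False); pts=[proj(c,[x+r*np.cos(t),y+r*np.sin(t),z]) for t in a for z in(z0,z1)]
    return cv2.convexHull(np.array(pts,np.float32))
def cen(h):
    m=cv2.moments(h); return np.array([m["m10"],m["m01"]])/m["m00"]
def blobs(im):
    hsv=cv2.cvtColor(im,cv2.COLOR_RGB2HSV); return ((hsv[...,1]<75)&(hsv[...,2]>85)).astype(np.uint8)
SL={"n1":(.582,-.102,.017),"n2":(.450,-.212,.017),"n3":(.440,-.088,.017),"w1":(.578,-.340,.024),"w2":(.464,-.356,.024)}
def sleeve(c,im,x,y,r,z0=0.):
    # fill the blob near (x,y), then solve for (x,y) whose cylinder silhouette has that centroid
    m=blobs(im); h=cyl(c,x,y,r*1.35,z0,z0+.03); k=np.zeros_like(m); cv2.fillPoly(k,[np.int32(h.round())],1)
    cs,_=cv2.findContours(m&k,cv2.RETR_EXTERNAL,cv2.CHAIN_APPROX_NONE); 
    if not cs: return None
    b=max(cs,key=cv2.contourArea); f=np.zeros_like(m); cv2.fillPoly(f,[b],1); ys,xs=np.nonzero(f); u=np.array([xs.mean(),ys.mean()]); X=np.array([x,y])
    for _ in range(4):
        d=u-cen(cyl(c,*X,r,z0,z0+.026)); J=np.array([(proj(c,[X[0]+e[0],X[1]+e[1],.013])-proj(c,[*X,.013]))/1e-3 for e in((1e-3,0),(0,1e-3))]).T; X=X+np.linalg.solve(J,d)
    return X,len(xs),cv2.contourArea(cyl(c,*X,r,z0,z0+.026))
E
python3 - <<'E'
from h import *
from scipy.optimize import least_squares
np.set_printoptions(precision=4,suppress=True)
I={c:cv2.imread(f"pics/{c}0.png")[:,:,::-1].copy() for c in("top","side")}
for n,(x,y,r) in SL.items():
    print(n,[sleeve(c,I[c],x,y,r) for c in I])
# shaft tips
guess={"top":[(145,135),(190,131),(237,126),(282,120),(328,115)],"side":[(209,45),(230,66),(252,90),(275,114),(298,139)]}
off={"top":(90,100),"side":(150,100)}
T={}
for c in I:
    g=cv2.cvtColor(I[c],cv2.COLOR_RGB2GRAY).astype(float); T[c]=[]
    for i,p in enumerate(guess[c]):
        u=np.array(p)/2+off[c]; 
        for _ in range(3):
            q=np.round(u).astype(int); w=5
            G=g[q[1]-w:q[1]+w+1,q[0]-w:q[0]+w+1]; yy,xx=np.mgrid[q[1]-w:q[1]+w+1,q[0]-w:q[0]+w+1]
            W=np.clip(G-(np.median(G)+.45*(G.max()-np.median(G))),0,None); u=np.array([(W*xx).sum(),(W*yy).sum()])/W.sum()
        T[c].append(u); print(c,i,u,G.max(),np.median(G))
for a,b in zip(T["top"],T["side"][::1]): print("tri",tri(a,b))
E
```

```text
n1 [(array([ 0.5879, -0.0994]), 149, 154.84749022242613), (array([ 0.5868, -0.1007]), 161, 176.8344609204214)]
n2 [(array([ 0.4586, -0.2195]), 134, 159.3229910575319), (array([ 0.4581, -0.2191]), 162, 204.09677153173834)]
n3 [(array([ 0.433 , -0.0838]), 150, 146.51965589961037), (array([ 0.4325, -0.0851]), 170, 185.0604032203555)]Traceback (most recent call last):
  File "<stdin>", line 6, in <module>
  File "h.py", line 24, in sleeve
    m=blobs(im); h=cyl(c,x,y,r*1.35,z0,z0+.03); k=np.zeros_like(m); cv2.fillPoly(k,[np.int32(h.round())],1)
                   ~~~^^^^^^^^^^^^^^^^^^^^^^^^
  File "h.py", line 15, in cyl
    a=np.linspace(0,2*np.pi,40,endpoint=False); pts=[proj(c,[x+r*np.cos(t),y+r*np.sin(t),z]) for t in a for z in(z0,z1)]
                                                     ~~~~^^^^^^^^^^^^^^^^^^^^^^^^^^^^^^^^^^^
  File "h.py", line 6, in proj
    K,R,t=P(c); p=K@(R@np.array(X,float)+t); return p[:2]/p[2]
          ~^^^
  File "h.py", line 4, in P
    k=camera_params(c); R=cv2.Rodrigues(np.array(k["rvec"],float))[0]; return np.array(k["mtx"],float),R,np.array(k["tvec"],float).reshape(3)
ValueError: time passes only in moves, steps and waits
```

```bash
cat > fixup.py <<'E'
s=open('h.py').read()
i=s.index("def P(c):"); j=s.index("def proj")
s=s[:i]+'''import os,pickle
def _load():
    if not os.path.exists("cam.pkl"): pickle.dump({c:camera_params(c) for c in("top","side")},open("cam.pkl","wb"))
    return pickle.load(open("cam.pkl","rb"))
_C={c:(np.array(k["mtx"],float),cv2.Rodrigues(np.array(k["rvec"],float))[0],np.array(k["tvec"],float).reshape(3)) for c,k in _load().items()}
def P(c): return _C[c]
'''+s[j:]
s=s.replace('"n1":(.582,-.102','"n1":(.587,-.100').replace('"n2":(.450,-.212','"n2":(.458,-.219').replace('"n3":(.440,-.088','"n3":(.433,-.084')
open('h.py','w').write(s)
E
python3 fixup.py
cat > m1.py <<'E'
from h import *
np.set_printoptions(precision=4,suppress=True)
I={c:cv2.imread(f"pics/{c}0.png")[:,:,::-1].copy() for c in("top","side")}
for n,(x,y,r) in SL.items():
    a=[sleeve(c,I[c],x,y,r) for c in I]; a=[sleeve(c,I[c],*a[i][0],r) for i,c in enumerate(I)]; print(n,a)
guess={"top":[(328,115),(282,120),(237,126),(190,131),(145,135)],"side":[(298,139),(275,114),(252,90),(230,66),(209,45)]}
off={"top":(90,100),"side":(150,100)}
T={}
for c in I:
    g=cv2.cvtColor(I[c],cv2.COLOR_RGB2GRAY).astype(float); T[c]=[]
    for i,p in enumerate(guess[c]):
        u=np.array(p)/2+off[c]
        for _ in range(3):
            q=np.round(u).astype(int); w=5
            G=g[q[1]-w:q[1]+w+1,q[0]-w:q[0]+w+1]; yy,xx=np.mgrid[q[1]-w:q[1]+w+1,q[0]-w:q[0]+w+1]
            W=np.clip(G-(np.median(G)+.45*(G.max()-np.median(G))),0,None); u=np.array([(W*xx).sum(),(W*yy).sum()])/W.sum()
        T[c].append(u); print(c,i,u,onz(c,u,.072)[:2],G.max(),np.median(G))
for a,b in zip(T["top"],T["side"]): print("tri",tri(a,b))
im=[cv2.resize(I["top"][140:180,150:270],None,fx=6,fy=6,interpolation=cv2.INTER_NEAREST),cv2.resize(I["side"][115:185,245:310],None,fx=4,fy=4,interpolation=cv2.INTER_NEAREST)]
C=np.zeros((530,720,3),np.uint8); C[:240]=im[0]; C[245:525,:260]=im[1]
cv2.imwrite("pics/shafts.png",C[:,:,::-1])
E
python3 m1.py
```

```text
n1 [(array([ 0.5879, -0.0994]), 149, 154.84749358450063), (array([ 0.5868, -0.1007]), 161, 176.83446490764618)]
n2 [(array([ 0.4604, -0.2209]), 155, 159.4637908844743), (array([ 0.4598, -0.2209]), 194, 204.2885340694338)]
n3 [(array([ 0.4327, -0.0838]), 152, 146.50735130161047), (array([ 0.4325, -0.0851]), 170, 185.0604058667086)]
w1 [(array([ 0.5795, -0.3434]), 291, 316.5999350268394), (array([ 0.5784, -0.3429]), 372, 390.3713889098726)]
w2 [(array([ 0.4602, -0.36  ]), 300, 322.28849740722217), (array([ 0.4605, -0.3598]), 396, 416.6223266595043)]
top 0 [253.4024 157.067 ] [0.6044 0.066 ] 184.0 113.0
top 1 [230.547  159.7118] [0.597  0.1235] 216.0 113.0
top 2 [207.6298 162.197 ] [0.59  0.181] 178.0 112.0
top 3 [184.7026 164.9091] [0.5825 0.2386] 216.0 112.0
top 4 [161.7644 167.4392] [0.5754 0.2961] 177.0 110.0
side 0 [299.1798 168.8361] [0.6025 0.062 ] 163.0 102.0
side 1 [287.1889 156.4198] [0.5953 0.1193] 197.0 103.0
side 2 [275.8017 144.5611] [0.5882 0.1762] 148.0 101.0
side 3 [264.6811 133.0533] [0.5809 0.2338] 196.0 102.0
side 4 [253.9643 121.7627] [0.5739 0.2924] 152.0 119.0
tri [0.6054 0.0664 0.0665]
tri [0.5981 0.1242 0.0663]
tri [0.5914 0.1822 0.0655]
tri [0.5838 0.24   0.0656]
tri [0.5763 0.2975 0.067 ]
```

View pics/shafts.png

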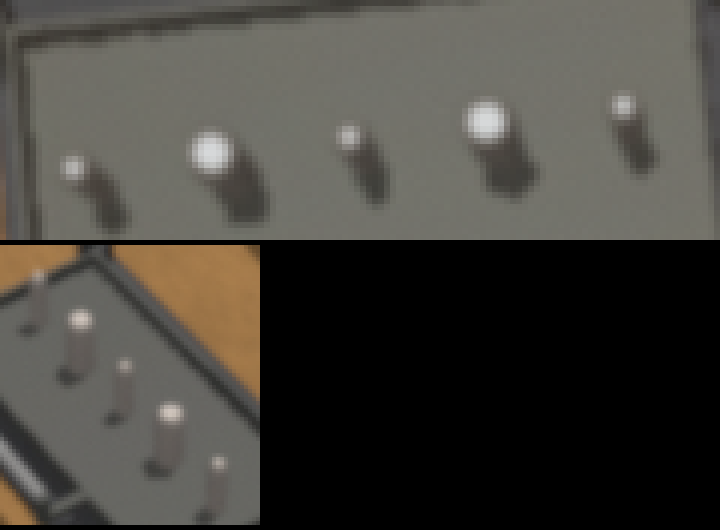

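```bash
cat > go.py <<'E'
import sys; from h import *
from scipy.spatial.transform import Rotation as Ro
# go.py x y z [yaw] : shift in tool axes /0.3 and turn /pi needed from the present pose
def sh(x,y,z,yaw=-82.8,p=None,rpy=None):
    o=get_obs() if p is None else None
    p=o["tool_pos"] if p is None else p; rpy=o["orientation"] if rpy is None else rpy
    R=Ro.from_euler("xyz",rpy,degrees=True); T=Ro.from_euler("xyz",[180,0,yaw],degrees=True)
    return np.r_[R.inv().apply(np.array([x,y,z])-p)/.3,(R.inv()*T).as_rotvec()/np.pi].round(4)
S0=np.array([.6042,.0655]); V=np.array([-.1253,.9921]); U=np.array([.9921,.1253])
def shaft(i): return S0+.058*i*V
if __name__=="__main__":
    a=[float(v) for v in sys.argv[1:]]; print(*sh(*a)); o=get_obs(); print(o["clock"],o["tool_pos"].round(4),o["orientation"].round(2),o["force"].round(1),round(o["opening"],4))
E
python3 -m inch '0 0 0 0 0 .3777;0 0 0 0 0 .3777;0 0 0 0 0 .3777;0 0 0 0 0 .3777;0 0 0 0 0 .3777;0 0 0 0 0 .3777;0 0 0 0 0 .3777;0 0 0 0 0 .3777;0 0 0 0 0 .3777;0 0 0 0 0 .3777'
python3 go.py .587 -.1 .15; python3 go.py .4 .25 .15
```

```text
clock: 2.23
tool_pos: [0.1728, 0.6525, 0.1978]
orientation: [180.0, -0.0, -83.2]
force: [-0.0, -0.3, -0.3]
opening: 0.0873
gripper_force: 0.0
2.6537 -1.0751 0.1595 0.0 -0.0 -0.0023
2.2333 [0.1728 0.6525 0.1978] [180.    -0.   -83.22] [-0.  -0.3 -0.3] 0.0873
1.4216 -0.5938 0.1595 0.0 -0.0 -0.0023
2.2333 [0.1728 0.6525 0.1978] [180.    -0.   -83.22] [-0.  -0.3 -0.3] 0.0873
```

```bash
python3 -m inch '.9 -.36 .05 0 0 0;.9 -.36 .05 0 0 0;.9 -.36 .05 0 0 0;.9 -.36 .05 0 0 0;.9 -.36 .05 0 0 0;.9 -.36 .05 0 0 0;.9 -.36 .05 0 0 0;.9 -.36 .05 0 0 0' -0.1
python3 -m inch '.9 -.36 .05 0 0 0;.9 -.36 .05 0 0 0;.9 -.36 .05 0 0 0;.9 -.36 .05 0 0 0;.9 -.36 .05 0 0 0;.9 -.36 .05 0 0 0;.9 -.36 .05 0 0 0;.9 -.36 .05 0 0 0;.9 -.36 .05 0 0 0'
python3 -m inch '.853 -.355 .06 0 0 0;.853 -.355 .06 0 0 0;.853 -.355 .06 0 0 0;.853 -.355 .06 0 0 0;.853 -.355 .06 0 0 0;.853 -.355 .06 0 0 0;.853 -.355 .06 0 0 0;.853 -.355 .06 0 0 0;.853 -.355 .06 0 0 0;.853 -.355 .06 0 0 0'
python3 go.py .5873 -.1 .006
```

```text
clock: 2.9
tool_pos: [0.3151, 0.3925, 0.1829]
orientation: [180.0, -0.1, -83.0]
force: [-0.1, -0.3, -0.2]
opening: 0.049
gripper_force: 0.0
clock: 3.65
tool_pos: [0.4553, 0.1416, 0.1678]
orientation: [180.0, -0.0, -83.1]
force: [-0.1, 0.6, -0.0]
opening: 0.0485
gripper_force: 0.0
clock: 4.48
tool_pos: [0.5922, -0.0957, 0.1497]
orientation: [180.0, 0.0, -82.8]
force: [-0.7, -0.0, -0.0]
opening: 0.048
gripper_force: 0.0
0.0122 0.0178 0.4789 0.0001 0.0001 0.0001
4.4833 [ 0.5922 -0.0957  0.1497] [ 1.7998e+02  1.0000e-02 -8.2780e+01] [-0.7 -0.  -0. ] 0.048
```

```bash
python3 -m inch '.013 .018 .3 0 0 0;.013 .018 .3 0 0 0;.013 .018 .3 0 0 0;.013 .018 .4 0 0 0;.013 .018 .44 0 0 0;.013 .018 .472 0 0 0;.013 .018 .472 0 0 0;.013 .018 .472 0 0 0'
python3 -m inch '0 0 0 0 0 0;0 0 0 0 0 0;0 0 0 0 0 0;0 0 0 0 0 0;0 0 0 0 0 0;0 0 0 0 0 0' 1
python3 -m inch '0 0 -.1 0 0 0;0 0 -.3 0 0 0;0 0 -.38 0 0 0;0 0 -.38 0 0 0;0 0 -.38 0 0 0;0 0 -.38 0 0 0'
python3 - <<'E'
from go import *
s=shaft(0); print(s, sh(*s,.125))
E
```

```text
clock: 5.15
tool_pos: [0.5882, -0.1006, 0.0094]
orientation: [-180.0, -0.0, -82.7]
force: [-0.0, 0.4, 0.5]
opening: 0.0482
gripper_force: 0.0
clock: 5.65
tool_pos: [0.5875, -0.1014, 0.0085]
orientation: [-180.0, -0.0, -82.8]
force: [-0.2, -0.2, -0.6]
opening: 0.0136
gripper_force: 0.0
clock: 6.15
tool_pos: [0.5872, -0.1013, 0.1225]
orientation: [-180.0, 0.0, -82.8]
force: [0.4, -0.0, -0.5]
opening: 0.0005
gripper_force: 0.0
[0.6042 0.0655] [-5.445e-01 -1.255e-01 -8.000e-03 -2.000e-04  1.000e-04 -2.000e-04]
```

Run:
```python
from h import *
a=[snapshot(c) for c in("top","side")]
for c,i in zip(("top","side"),a): cv2.imwrite(f"pics/{c}1.png",i[:,:,::-1])
A=cv2.resize(a[0][90:290,250:490],None,fx=1.6,fy=1.6); B=cv2.resize(a[1][160:360,200:420],None,fx=1.6,fy=1.6)
cv2.imwrite("pics/v1.png",np.hstack([A,B])[:,:,::-1])
```

```text
(no output)
```

View pics/v1.png

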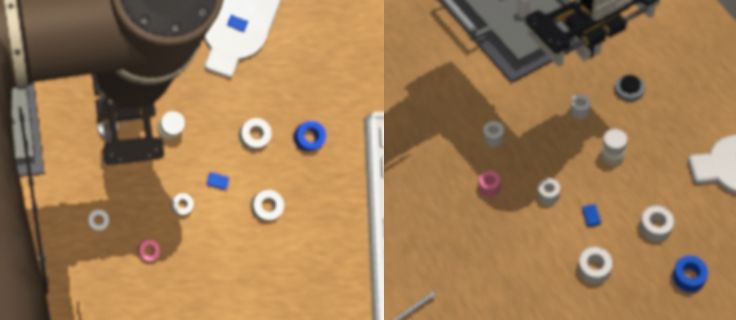

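Run:
```python
from h import *
p=get_obs()["tool_pos"]; print(p)
o=[cv2.imread(f"pics/{c}1.png") for c in("top","side")]; out=[]
for c,i,(w) in zip(("top","side"),o,(100,100)):
    i=cv2.resize(i,None,fx=4,fy=4,interpolation=cv2.INTER_CUBIC)
    for X,col in((p,(0,0,255)),(p+[0,0,.066],(255,0,255)),([.5875,-.1,.026],(0,255,0))):
        u=(proj(c,X)+.5)*4; print(c,u/4); cv2.circle(i,tuple(np.int32(u)),5,col,-1)
    u=np.int32(proj(c,p)*4); out.append(i[u[1]-200:u[1]+240,u[0]-190:u[0]+190])
cv2.imwrite("pics/v2.png",np.hstack(out))
```

```text
[ 0.58643813 -0.10143282  0.12108051]
top [322.15648287 160.81317923]
top [324.93226296 154.26671617]
top [318.15767337 168.54940209]
side [326.05725684 200.61524676]
side [328.19698717 183.17680206]
side [323.32167775 222.97746705]
```

View pics/v2.png

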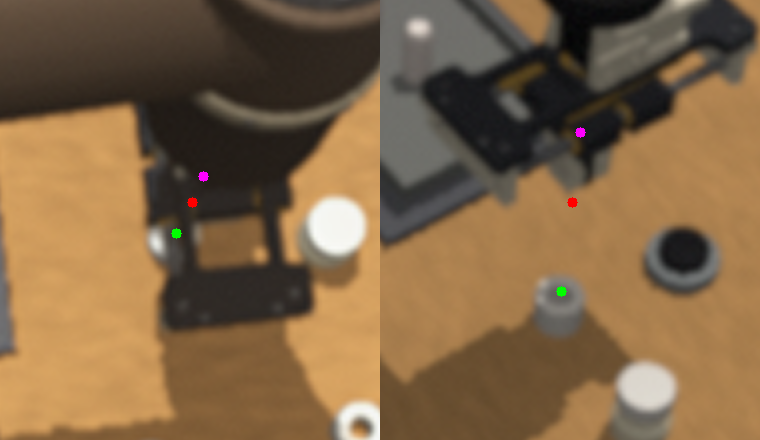

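Run:
```python
from h import *
i=cv2.imread("pics/side1.png"); j=cv2.imread("pics/side0.png")
print(sleeve("side",i[:,:,::-1].copy(),.5868,-.1007,.017))
o=get_obs(); print(o)
a=[cv2.resize(k[195:245,295:355],None,fx=6,fy=6,interpolation=cv2.INTER_NEAREST) for k in(j,i)]
cv2.imwrite("pics/v3.png",np.hstack(a))
```

```text
(array([ 0.58614452, -0.10171936]), 157, 177.02161823632196)
{'clock': 6.25, 'joint_pos': array([ 8.97458664e+00,  1.66353411e+01, -1.56083439e+01, -2.10780054e-02,
       -5.78773425e+01, -1.79419011e+00]), 'qvel': array([ 0.0122402 ,  0.65229946, -0.0837101 ,  0.27816013, -0.05145426,
        0.02944523]), 'tau': array([ 5.54629485e-03, -5.11208010e+01,  2.68661463e+01,  6.37613967e+00,
        3.84790299e-02,  1.88325239e-04]), 'tool_pos': array([ 0.58643813, -0.10143282,  0.12108051]), 'orientation': array([ 1.79878472e+02,  1.40294026e-02, -8.28308451e+01]), 'force': array([ 0.11375147,  0.47888499, -0.41260243]), 'moment': array([ 0.07693694, -0.00915331, -0.00309926]), 'gripper_force': 0.0, 'opening': 0.0002411418226072806}
```

View pics/v3.png

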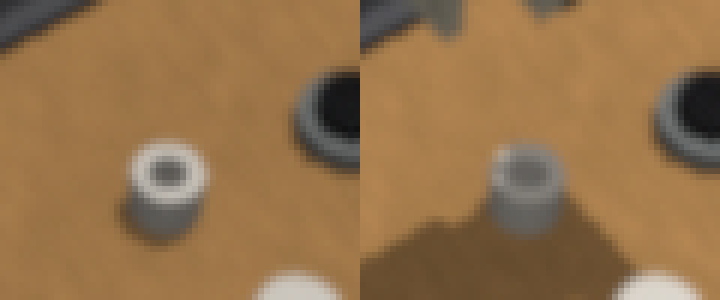

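Run:
```python
from h import *
i=cv2.imread("pics/side1.png"); cv2.imwrite("pics/v4.png",cv2.resize(i[110:240,260:390],None,fx=4.6,fy=4.6,interpolation=cv2.INTER_CUBIC))
```

```text
(no output)
```

View pics/v4.png

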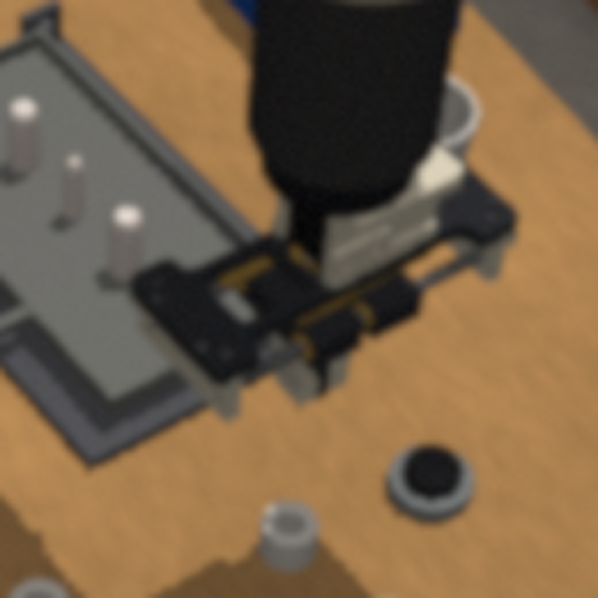

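The sleeve didn't move: the fingers closed just above it. In the picture the fingertips sit about 19 mm higher than the reported TCP. I'll open, go back down in small steps and watch the force.

```bash
python3 -m inch '0 0 .2 0 0 0;0 0 .3 0 0 0;0 0 .365 0 0 0;0 0 .38 0 0 0;0 0 .38 0 0 0;0 0 .38 0 0 0' -.1
python3 -m inch '0 0 .01 0 0 0;0 0 .015 0 0 0;0 0 .015 0 0 0'
python3 -m inch '0 0 .01 0 0 0;0 0 .015 0 0 0;0 0 .015 0 0 0'
python3 - <<'E'
from h import *
i=snapshot("side"); print(get_obs()["tool_pos"]); cv2.imwrite("pics/v5.png",cv2.resize(i[170:260,280:370],None,fx=6,fy=6,interpolation=cv2.INTER_CUBIC)[:,:,::-1])
E
```

```text
clock: 6.75
tool_pos: [0.588, -0.1015, 0.0087]
orientation: [180.0, -0.0, -82.8]
force: [0.5, -0.5, 0.4]
opening: 0.0349
gripper_force: 0.0
clock: 7.0
tool_pos: [0.5881, -0.1013, 0.0049]
orientation: [-179.9, 0.0, -82.8]
force: [0.6, -0.3, 0.2]
opening: 0.0473
gripper_force: 0.0
clock: 7.25
tool_pos: [0.5873, -0.1013, -0.0008]
orientation: [-180.0, 0.0, -82.8]
force: [-0.0, -0.2, -0.3]
opening: 0.0482
gripper_force: 0.0
[ 0.58731566 -0.10138016 -0.0007322 ]
```

View pics/v5.png

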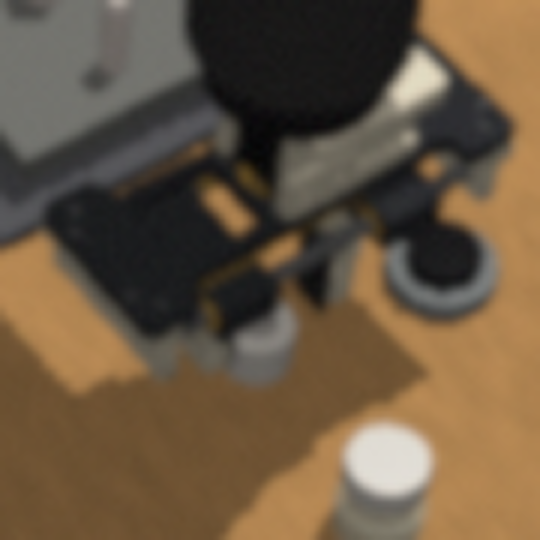

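```bash
python3 - <<'E'
from h import *
p=get_obs()["tool_pos"]; U=np.array([.9921,.1253,0])
for z in(0,.01,.02): print(z,[((proj("side",p+[0,0,z]+d*U)-[280,170])*6).round() for d in(-.034,0,.034)])
E
python3 -m inch '0 0 .01 0 0 0;0 0 .01 0 0 0;0 0 .01 0 0 0' | grep -E "pos|force"
python3 -m inch '0 0 .01 0 0 0;0 0 .01 0 0 0;0 0 .01 0 0 0'| grep -E "pos|force"
python3 -m inch '0 0 .01 0 0 0;0 0 .01 0 0 0;0 0 .01 0 0 0'| grep -E "pos|force"
```

```text
0 [array([193., 388.]), array([254., 353.]), array([313., 319.])]
0.01 [array([194., 374.]), array([255., 340.]), array([315., 306.])]
0.02 [array([196., 361.]), array([257., 326.]), array([317., 292.])]
tool_pos: [0.5872, -0.1014, -0.004]
force: [-0.1, 0.2, 0.6]
gripper_force: 0.0
tool_pos: [0.5872, -0.1014, -0.007]
force: [0.4, -0.2, 0.0]
gripper_force: 0.0
tool_pos: [0.5872, -0.1014, -0.01]
force: [0.6, 1.4, -0.6]
gripper_force: 0.0
```

```bash
python3 -m inch '0 0 -.1 0 0 0;0 0 -.2 0 0 0;0 0 -.2 0 0 0;0 0 -.2 0 0 0;0 .22 -.2 0 0 0;0 .22 -.2 0 0 0;0 .22 -.2 0 0 0;0 .22 -.2 0 0 0;0 .22 -.2 0 0 0' 1| grep -E "pos|force"
python3 -m inch '0 0 .1 0 0 0;0 0 .2 0 0 0;0 0 .2 0 0 0;0 0 .2 0 0 0' | grep -E "pos|force"
python3 -m inch '0 0 .01 0 0 0;0 0 .01 0 0 0' | grep -E "pos|force"
python3 -m inch '0 0 .01 0 0 0;0 0 .01 0 0 0' | grep -E "pos|force"
python3 -m inch '0 0 .01 0 0 0;0 0 .01 0 0 0' | grep -E "pos|force"
python3 -m inch '0 0 .007 0 0 0;0 0 .007 0 0 0' | grep -E "pos|force"
```

```text
tool_pos: [0.5222, -0.1096, 0.0501]
force: [0.4, 0.2, -0.8]
gripper_force: 0.0
tool_pos: [0.5211, -0.1098, -0.0111]
force: [0.5, 0.1, 0.4]
gripper_force: 0.0
tool_pos: [0.5232, -0.1095, -0.0118]
force: [-0.5, 0.6, -0.5]
gripper_force: 0.0
tool_pos: [0.5225, -0.1095, -0.0151]
force: [-0.6, 0.2, -0.7]
gripper_force: 0.0
tool_pos: [0.522, -0.1096, -0.0187]
force: [0.0, 0.3, 0.3]
gripper_force: 0.0
tool_pos: [0.5218, -0.1096, -0.021]
force: [0.6, 0.2, -0.2]
gripper_force: 0.0
```

```bash
python3 -m inch '0 0 .007 0 0 0;0 0 .007 0 0 0' | grep -E "pos|force"
python3 -m inch '0 0 .007 0 0 0;0 0 .007 0 0 0' | grep -E "pos|force"
python3 - <<'E'
from h import *
i=snapshot("side"); j=snapshot("top"); p=get_obs()["tool_pos"]
i=cv2.resize(i,None,fx=4,fy=4,interpolation=cv2.INTER_CUBIC);u=(proj("side",p)+.5)*4; cv2.circle(i,tuple(np.int32(u)),3,(255,0,0),-1)
u=np.int32(u); a=i[u[1]-300:u[1]+100,u[0]-200:u[0]+200]
j=cv2.resize(j,None,fx=4,fy=4,interpolation=cv2.INTER_CUBIC);u=(proj("top",p)+.5)*4; cv2.circle(j,tuple(np.int32(u)),3,(255,0,0),-1)
u=np.int32(u); b=j[u[1]-200:u[1]+200,u[0]-200:u[0]+200]; cv2.imwrite("pics/v6.png",np.hstack([a,b])[:,:,::-1])
E
```

```text
tool_pos: [0.5217, -0.1096, -0.0233]
force: [-0.6, -0.1, 0.1]
gripper_force: 0.0
tool_pos: [0.5217, -0.1096, -0.0254]
force: [-0.4, -0.1, -0.0]
gripper_force: 0.0
```

View pics/v6.png

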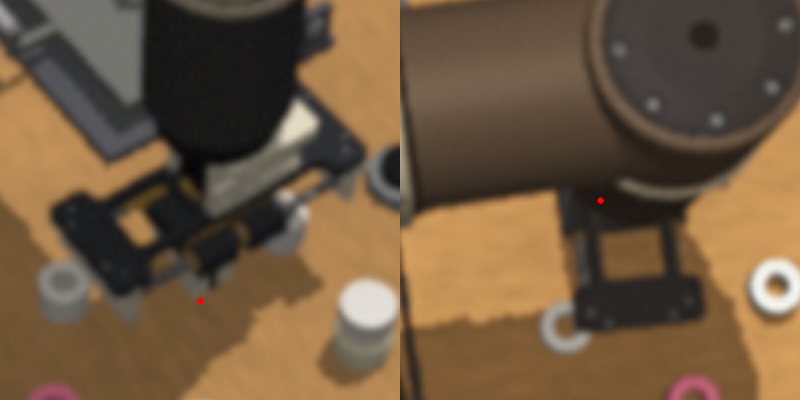

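```bash
python3 -m inch '0 0 -.3 0 0 0;0 0 -.5 0 0 0;0 0 -.7 0 0 0;0 0 -.7 .222 0 0;0 0 -.7 .222 0 0;0 0 -.7 .222 0 0;0 0 -.7 .222 0 0;0 0 -.7 .222 0 0;0 0 -.7 .222 0 0;0 0 -.7 .222 0 0' 1| grep -E "pos|ori|force"
python3 -m inch '0 0 0 0 0 0;0 0 0 0 0 0' | grep -E "pos|ori|force"
cat > two.py <<'E'
from h import *
def two(name,cap=400,f=5,w=40):
    p=get_obs()["tool_pos"]; out=[]
    for c in("top","side"):
        i=snapshot(c); u0=np.int32(proj(c,p).round()); print(c,"nominal px",proj(c,p).round(1),"crop origin",u0-w,"scale",f)
        a=cv2.resize(i[u0[1]-w:u0[1]+w,u0[0]-w:u0[0]+w],None,fx=f,fy=f,interpolation=cv2.INTER_CUBIC); v=np.int32((proj(c,p)+.5-(u0-w))*f); cv2.circle(a,tuple(v),2,(255,0,0),-1); out.append(a)
    cv2.imwrite(name,np.hstack(out)[:,:,::-1]); return p
if __name__=="__main__":
    import sys; print(two(sys.argv[1]))
E
python3 two.py pics/v7.png
```

```text
tool_pos: [0.5222, -0.1083, 0.1877]
orientation: [-139.4, 0.1, -82.7]
force: [-0.9, -0.9, -2.1]
gripper_force: 0.0
tool_pos: [0.5214, -0.1102, 0.1847]
orientation: [-140.2, -0.0, -82.9]
force: [0.3, -0.8, -0.0]
gripper_force: 0.0
top nominal px [328.3 182.4] crop origin [288 142] scale 5
side nominal px [305.9 195.1] crop origin [266 155] scale 5
[ 0.52143306 -0.11024481  0.18466342]
```

View pics/v7.png

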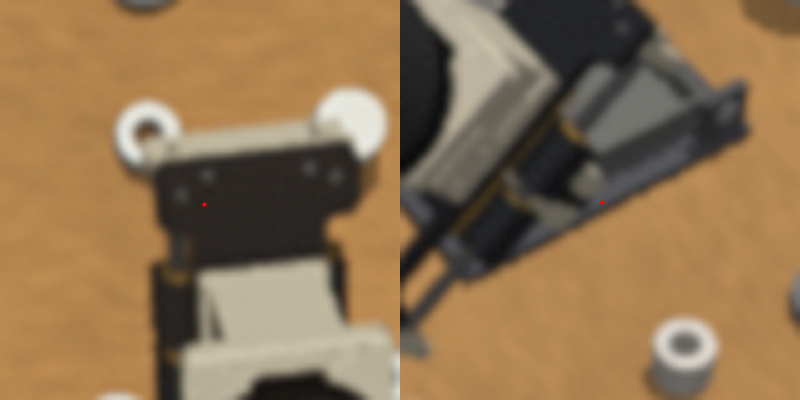

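```bash
python3 -m inch '0 0 0 -.222 0 0;0 0 0 -.222 0 0;0 0 0 -.222 0 0;0 0 0 -.222 0 0;0 0 0 -.222 0 0;0 0 0 -.222 0 0;0 0 0 -.222 0 0'| grep -E "pos|ori|force"
python3 -m inch '0 0 0 0 .31 0;0 0 0 0 .31 0;0 0 0 0 .31 0;0 0 0 0 .31 0;0 0 0 0 .31 0;0 0 0 0 .31 0;0 0 0 0 .31 0;0 0 0 0 .31 0;0 0 0 0 .31 0;0 0 0 0 .31 0' 1| grep -E "pos|ori|force"
python3 two.py pics/v8.png
```

```text
tool_pos: [0.5253, -0.1085, 0.1821]
orientation: [179.2, 0.0, -82.7]
force: [1.7, 0.1, -0.3]
gripper_force: 0.0
tool_pos: [0.5219, -0.1088, 0.1834]
orientation: [179.5, -55.9, -82.3]
force: [-0.4, 0.3, 1.0]
gripper_force: 0.0
top nominal px [327.6 182.3] crop origin [288 142] scale 5
side nominal px [305.7 194.9] crop origin [266 155] scale 5
[ 0.52187797 -0.10876001  0.18335068]
```

View pics/v8.png

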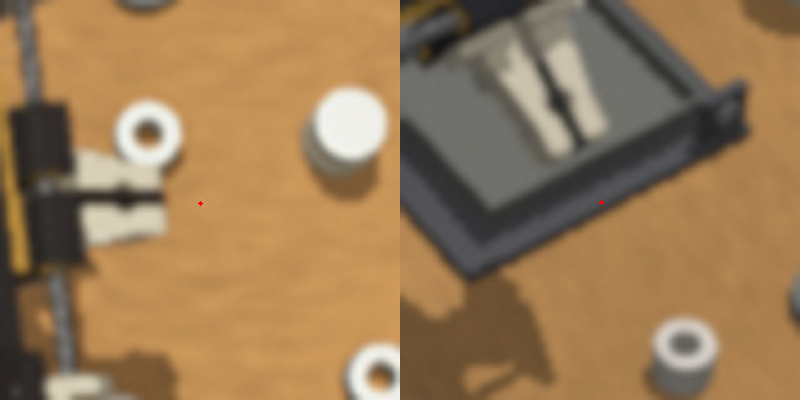

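Run:
```python
from h import *
from scipy.spatial.transform import Rotation as Ro
o=get_obs(); R=Ro.from_euler("xyz",o["orientation"],degrees=True)
X=tri((320.3,181.3),(301.1,184.1)); print(X, X-o["tool_pos"], R.inv().apply(X-o["tool_pos"]), "reproj",proj("top",X),proj("side",X))
```

```text
[ 0.51917563 -0.09011674  0.20499924] [-0.00293389  0.01922827  0.02025461] [ 0.00577346  0.00053486 -0.02747662] reproj [320.1778114  181.66123278] [301.34861688 184.03971232]
```

The cause is clear: the reported TCP lies about 27 mm beyond the real fingertips, and about 6 mm off along tool x. From here I'll correct for that in my own code.

```bash
sed -i 's|return np.r_\[R.inv().apply(np.array(\[x,y,z\])-p)/.3|return np.r_[R.inv().apply(np.array([x,y,z])-T.apply(OFF)-p)/.3|; s|^# go.py|OFF=np.array([.006,0,-.0275])\n# targets are for the true fingertip; go.py|' go.py
python3 -m inch '0 0 0 0 -.31 0;0 0 0 0 -.31 0;0 0 0 0 -.31 0;0 0 0 0 -.31 0;0 0 0 0 -.31 0;0 0 0 0 -.31 0;0 0 0 0 -.31 0;0 0 0 0 -.31 0;0 0 0 0 -.31 0;0 0 0 0 -.31 0' -.1| grep -E "pos|ori|force"
python3 -m inch '0 0 0 0 0 0;0 0 0 0 0 0'| grep -E "pos|ori|force"
python3 go.py .5866 -.1012 .006
```

```text
tool_pos: [0.5228, -0.1118, 0.187]
orientation: [-179.7, 0.1, -83.1]
force: [0.1, 0.0, 0.1]
gripper_force: 0.0
tool_pos: [0.5215, -0.1095, 0.1853]
orientation: [-180.0, -0.1, -82.8]
force: [0.5, 0.4, 0.1]
gripper_force: 0.0
-0.0209 -0.2185 0.6893 -0.0002 -0.0003 0.0001
13.85 [ 0.5215 -0.1095  0.1853] [-1.7997e+02 -5.0000e-02 -8.2790e+01] [0.5 0.4 0.1] 0.0481
```

```bash
python3 -m inch '-.022 -.22 0 0 0 0;-.022 -.22 0 0 0 0;-.022 -.22 .2 0 0 0;-.022 -.22 .4 0 0 0;-.022 -.22 .5 0 0 0;-.022 -.22 .6 0 0 0;-.022 -.22 .64 0 0 0;-.022 -.22 .67 0 0 0;-.022 -.22 .685 0 0 0;-.022 -.22 .685 0 0 0' | grep -E "pos|force"
python3 -m inch '0 0 0 0 0 0;0 0 0 0 0 0;0 0 0 0 0 0;0 0 0 0 0 0;0 0 0 0 0 0;0 0 0 0 0 0;0 0 0 0 0 0;0 0 0 0 0 0' 1
python3 -m inch '0 0 -.1 0 0 0;0 0 -.3 0 0 0;0 0 -.4 0 0 0;0 0 -.5 0 0 0;0 0 -.5 0 0 0;0 0 -.5 0 0 0'
```

```text
tool_pos: [0.5868, -0.094, -0.0204]
force: [0.0, 0.6, -0.0]
gripper_force: 0.0
clock: 15.35
tool_pos: [0.5878, -0.0946, -0.0187]
orientation: [-179.8, -0.0, -82.8]
force: [-1.6, 1.1, 7.7]
opening: 0.0319
gripper_force: 29.9
clock: 15.85
tool_pos: [0.5884, -0.0947, 0.1333]
orientation: [-179.6, 0.0, -82.8]
force: [-0.3, 0.4, -1.2]
opening: 0.0322
gripper_force: 29.9
```

```bash
cat > held.py <<'E'
from go import *
import sys
o=get_obs(); R=Ro.from_euler("xyz",o["orientation"],degrees=True); tip=o["tool_pos"]+R.apply(OFF); print("tip",tip.round(4),"open",round(o["opening"],4),o["gripper_force"])
n=sys.argv[1]
for c in("side","top"):
    im=snapshot(c); e=proj(c,tip); print(c,"tip px",e.round(1))
    for q in cut_out(c,n):
        ys,xs=np.nonzero(q["pixels"]); u=np.array([xs.mean(),ys.mean()])
        if np.linalg.norm(u-e)<25: print("  cut",u.round(1),np.array(q["rect"]).round(1),len(xs),round(q["p"],2))
    for q in landmark_of(c,n):
        if np.linalg.norm(np.array(q["uv"])-e)<25: print("  lm",np.round(q["uv"],1),round(q["p"],2))
    r=.017 if n[0]=="n" else .024
    for dz in(-.006,0,.006): print("  pred cyl at tip",dz,cen(cyl(c,tip[0],tip[1],r,tip[2]+dz,tip[2]+dz+.026)).round(1),cv2.boundingRect(cyl(c,tip[0],tip[1],r,tip[2]+dz,tip[2]+dz+.026)))
    cv2.imwrite(f"pics/held_{c}.png",im[:,:,::-1])
E
python3 held.py narrow0
```

```text
tip [ 0.589  -0.1007  0.1608] open 0.0322 29.897395446896553
side tip px [327.6 189.2]
  lm [324.4 194.1] 0.69
  pred cyl at tip -0.006 [327.8 187.3] (320, 178, 16, 19)
  pred cyl at tip 0 [328.  185.7] (320, 176, 16, 19)
  pred cyl at tip 0.006 [328.2 184.1] (320, 175, 16, 18)
top tip px [323.  155.4]
  pred cyl at tip -0.006 [323.3 154.6] (315, 146, 17, 18)
  pred cyl at tip 0 [323.6 153.9] (315, 145, 17, 18)
  pred cyl at tip 0.006 [323.8 153.3] (315, 144, 17, 19)
```

Run:
```python
import cv2
i=cv2.imread("pics/held_side.png"); cv2.imwrite("pics/v9.png",cv2.resize(i[150:230,285:365],None,fx=7,fy=7,interpolation=cv2.INTER_CUBIC))
```

```text
(no output)
```

View pics/v9.png

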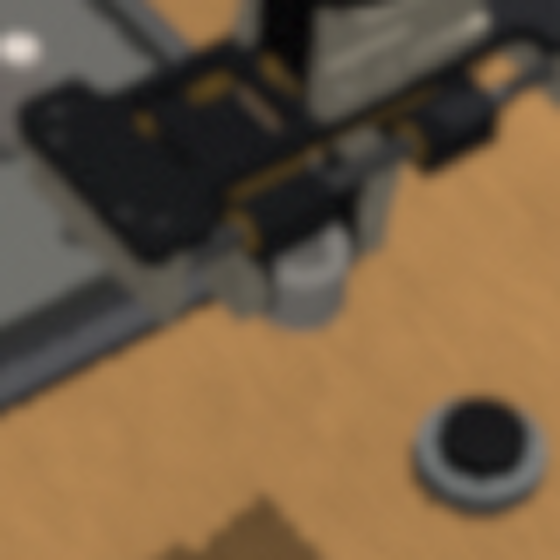

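```bash
cat > pl.py <<'E'
# pl.py u v z dx dz : shift bringing held object origin (tool frame dx,0,dz) to x y z
import sys; import go; from go import *
x,y,z,dx,dz=[float(v) for v in sys.argv[1:6]]; go.OFF=np.array([dx,0,dz]); print(*sh(x,y,z))
o=get_obs(); R=Ro.from_euler("xyz",o["orientation"],degrees=True); print("now at",(o["tool_pos"]+R.apply(go.OFF)).round(4),o["force"].round(1))
E
python3 pl.py .6046 .0658 .085 .0058 -.0187
```

```text
-0.543 -0.1294 0.2061 0.0007 0.0 -0.0001
now at [ 0.5866 -0.1007  0.1469] [-0.2 -0.6  0.1]
```

```bash
python3 -m inch '-.12 -.03 0 0 0 0;-.24 -.06 0 0 0 0;-.36 -.09 0 0 0 0;-.46 -.11 0 0 0 0;-.52 -.125 0 0 0 0;-.543 -.1294 0 0 0 0;-.543 -.1294 .1 0 0 0;-.543 -.1294 .18 0 0 0;-.543 -.1294 .205 0 0 0;-.543 -.1294 .205 0 0 0' | grep -E "pos|force"
python3 -m inch '0 0 0 0 0 0;0 0 0 0 0 0;0 0 0 0 0 0' | grep -E "pos|force"
python3 pl.py .6046 .0658 .085 .0058 -.0187; python3 held.py narrow0
python3 - <<'E'
import cv2,numpy as np
i=cv2.imread("pics/held_side.png"); j=cv2.imread("pics/held_top.png")
f=lambda a:cv2.resize(a,(400,400),interpolation=cv2.INTER_CUBIC)
cv2.imwrite("pics/v10.png",np.hstack([f(i[130:200,265:335]),f(j[120:190,215:285])]))
E
```

```text
tool_pos: [0.6028, 0.0705, 0.0652]
force: [0.8, -0.2, 0.0]
gripper_force: 29.9
tool_pos: [0.6058, 0.0717, 0.0695]
force: [0.6, 0.8, 1.1]
gripper_force: 29.9
-0.0004 0.0064 0.0107 -0.0007 0.0001 -0.0001
now at [0.6065 0.0659 0.0882] [0.6 0.8 1.1]
tip [0.6065 0.0657 0.097 ] open 0.0324 29.89759862422943
side tip px [300.2 161.2]
  cut [300.2 160.9] [293.8 154.4   5.8  14. ] 129 0.42
  lm [297.4 165.9] 0.45
  pred cyl at tip -0.006 [300.3 159.4] (293, 151, 14, 17)
  pred cyl at tip 0 [300.4 157.9] (293, 150, 14, 16)
  pred cyl at tip 0.006 [300.4 156.3] (294, 148, 13, 17)
top tip px [252.9 153.9]
  pred cyl at tip -0.006 [252.8 153.1] (245, 145, 15, 17)
  pred cyl at tip 0 [252.6 152.5] (245, 144, 15, 17)
  pred cyl at tip 0.006 [252.5 151.9] (245, 143, 15, 18)
```

View pics/v10.png

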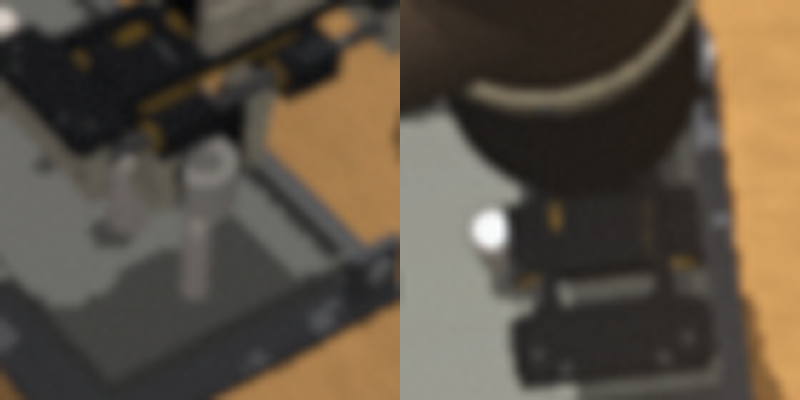

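```bash
python3 -m inch '0 .004 .02 0 0 0;0 .004 .03 0 0 0;0 .004 .03 0 0 0;0 .004 .03 0 0 0' | grep -E "pos|force"
python3 -m inch '0 0 .01 0 0 0;0 0 .01 0 0 0;0 0 .01 0 0 0' | grep -E "pos|force"
python3 -m inch '0 0 .01 0 0 0;0 0 .01 0 0 0;0 0 .01 0 0 0' | grep -E "pos|force"
python3 -m inch '0 0 .01 0 0 0;0 0 .01 0 0 0;0 0 .01 0 0 0'
python3 pl.py .6046 .0658 .085 .0058 -.0187
```

```text
tool_pos: [0.6032, 0.0714, 0.0584]
force: [0.3, 0.2, -0.0]
gripper_force: 29.9
tool_pos: [0.6034, 0.0715, 0.0558]
force: [0.4, -0.6, -0.3]
gripper_force: 29.9
tool_pos: [0.6034, 0.0715, 0.0528]
force: [0.5, 0.5, -0.9]
gripper_force: 29.9
clock: 18.62
tool_pos: [0.6034, 0.0715, 0.0497]
orientation: [180.0, -0.0, -82.8]
force: [-0.8, -0.2, 0.5]
opening: 0.0323
gripper_force: 29.9
-0.0001 -0.0017 -0.0553 0.0001 -0.0 -0.0001
now at [0.6041 0.0657 0.0684] [-0.8 -0.2  0.5]
```

```bash
python3 -m inch '0 0 .01 0 0 0;0 0 .02 0 0 0;0 0 .02 0 0 0' | grep -E "pos|force"
python3 -m inch '0 0 .01 0 0 0;0 0 .02 0 0 0;0 0 .02 0 0 0' | grep -E "pos|force"
python3 -m inch '0 0 .01 0 0 0;0 0 .02 0 0 0;0 0 .02 0 0 0' | grep -E "pos|force"
python3 -m inch '0 0 .01 0 0 0;0 0 .02 0 0 0;0 0 .02 0 0 0' | grep -E "pos|force"
python3 pl.py .6046 .0658 .024 .0058 -.0187
```

```text
tool_pos: [0.603, 0.0714, 0.0432]
force: [-0.9, -0.2, -1.0]
gripper_force: 29.9
tool_pos: [0.6031, 0.0714, 0.0372]
force: [0.0, -0.2, -0.6]
gripper_force: 29.9
tool_pos: [0.6031, 0.0714, 0.0312]
force: [-0.7, -0.3, -0.3]
gripper_force: 29.9
tool_pos: [0.6031, 0.0714, 0.0253]
force: [0.5, -0.2, -0.5]
gripper_force: 29.9
-0.0002 -0.0025 0.0665 0.0003 -0.0 -0.0001
now at [0.6039 0.0656 0.044 ] [ 0.5 -0.2 -0.5]
```

```bash
python3 -m inch '0 0 .015 0 0 0;0 0 .03 0 0 0;0 0 .045 0 0 0;0 0 .05 0 0 0;0 0 .05 0 0 0' | grep -E "pos|force"
python3 -m inch '0 0 .01 0 0 0;0 0 .01 0 0 0;0 0 .01 0 0 0' | grep -E "pos|force"
python3 -m inch '0 0 .007 0 0 0;0 0 .007 0 0 0;0 0 .007 0 0 0' | grep -E "pos|force"
python3 -m inch '0 0 0 0 0 0;0 0 0 0 0 0;0 0 0 0 0 0;0 0 0 0 0 0' -.1 | grep -E "pos|force|open"
python3 -m inch '0 0 -.1 0 0 0;0 0 -.2 0 0 0;0 0 -.3 0 0 0;0 0 -.4 0 0 0;0 0 -.4 0 0 0;0 0 -.4 0 0 0' | grep -E "pos|force|open"
```

```text
tool_pos: [0.6031, 0.0714, 0.0102]
force: [-0.2, 0.1, 0.8]
gripper_force: 29.9
tool_pos: [0.6035, 0.0715, 0.0079]
force: [0.1, -0.5, -0.1]
gripper_force: 29.9
tool_pos: [0.6035, 0.0715, 0.0058]
force: [-0.0, -0.4, -0.2]
gripper_force: 29.9
tool_pos: [0.6036, 0.0716, 0.006]
force: [-0.2, 0.0, -0.4]
opening: 0.0475
gripper_force: 0.0
tool_pos: [0.6048, 0.0721, 0.1282]
force: [-0.7, -0.2, -0.7]
opening: 0.0482
gripper_force: 0.0
```

```bash
cat > look.py <<'E'
from go import *
import sys
np.set_printoptions(precision=4,suppress=True)
I={c:snapshot(c) for c in("top","side")}
for n in sys.argv[1:]:
    x,y,r=SL[n]
    for c in I:
        a=sleeve(c,I[c],x,y,r)
        if a: a=sleeve(c,I[c],*a[0],r)
        print(n,c,a and (a[0],a[1],round(a[2])))
for i,c in enumerate(I): cv2.imwrite(f"pics/look_{c}.png",I[c][:,:,::-1])
print(get_obs()["tool_pos"])
E
python3 look.py n1 n2 n3 w1 w2
for i in 2; do python3 pl.py .4326 -.0845 .006 .003 -.0275; done
```

```text
n1 top None
n1 side None
n2 top (array([ 0.4896, -0.2096]), 114, 159)
n2 side (array([ 0.491 , -0.2084]), 182, 200)
n3 top (array([ 0.4326, -0.0842]), 156, 147)
n3 side (array([ 0.4324, -0.0852]), 171, 185)
w1 top (array([ 0.5791, -0.3432]), 304, 317)
w1 side (array([ 0.5782, -0.3428]), 374, 390)
w2 top (array([ 0.4602, -0.36  ]), 312, 322)
w2 side (array([ 0.4602, -0.3599]), 401, 417)
[0.603  0.0715 0.1254]
0.435 0.6281 0.4899 0.0002 0.0001 -0.0001
now at [0.6034 0.0685 0.1529] [-0.4  0.1 -0.7]
```

```bash
python3 -m inch '.07 .1 0 0 0 0;.15 .21 0 0 0 0;.23 .33 0 0 0 0;.31 .45 0 0 0 0;.38 .55 0 0 0 0;.42 .6 0 0 0 0;.435 .628 0 0 0 0;.435 .628 .1 0 0 0;.435 .628 .2 0 0 0;.435 .628 .2 0 0 0' | grep -E "pos|force"
python3 -m inch '0 0 .1 0 0 0;0 0 .2 0 0 0;0 0 .25 0 0 0;0 0 .28 0 0 0;0 0 .285 0 0 0;0 0 .285 0 0 0;0 0 .285 0 0 0' | grep -E "pos|force"
python3 -m inch '0 0 0 0 0 0;0 0 0 0 0 0;0 0 0 0 0 0;0 0 0 0 0 0;0 0 0 0 0 0;0 0 0 0 0 0;0 0 0 0 0 0;0 0 0 0 0 0' 1| grep -E "pos|force|open"
python3 -m inch '0 0 -.1 0 0 0;0 0 -.2 0 0 0;0 0 -.3 0 0 0;0 0 -.45 0 0 0;0 0 -.5 0 0 0;0 0 -.5 0 0 0;0 0 -.5 0 0 0;0 0 -.5 0 0 0'| grep -E "pos|force|open"
python3 -c "
from go import *
print([shaft(i)+[.0001,.0002] for i in range(5)])"
```

```text
tool_pos: [0.4295, -0.0819, 0.0613]
force: [-1.6, -0.4, 0.1]
gripper_force: 0.0
tool_pos: [0.4338, -0.0812, -0.019]
force: [-0.6, -0.9, 0.7]
gripper_force: 0.0
tool_pos: [0.4334, -0.0814, -0.019]
force: [-1.7, 1.4, 7.2]
opening: 0.0329
gripper_force: 30.0
tool_pos: [0.4322, -0.0815, 0.1299]
force: [-0.1, 0.2, -1.5]
opening: 0.0327
gripper_force: 30.0
[array([0.6043, 0.0657]), array([0.5970326, 0.1232418]), array([0.5897652, 0.1807836]), array([0.5824978, 0.2383254]), array([0.5752304, 0.2958672])]
```

```bash
python3 pl.py .5897 .1807 .085 .0032 -.019
```

```text
-0.8123 -0.6299 0.213 0.0002 0.0001 -0.0002
now at [ 0.4326 -0.0847  0.1489] [-0.1  0.2 -1.5]
```

```bash
python3 -m inch '-.09 -.07 0 0 0 0;-.19 -.15 0 0 0 0;-.3 -.23 0 0 0 0;-.41 -.32 0 0 0 0;-.52 -.4 0 0 0 0;-.63 -.49 0 0 0 0;-.72 -.56 0 0 0 0;-.78 -.6 0 0 0 0;-.8123 -.6299 0 0 0 0;-.8123 -.6299 0 0 0 0' | grep -E "pos|force"
python3 -m inch '0 0 .1 0 0 0;0 0 .18 0 0 0;0 0 .21 0 0 0;0 0 .21 0 0 0;0 0 .21 0 0 0' | grep -E "pos|force"
python3 pl.py .5897 .1807 .085 .0032 -.019
```

```text
tool_pos: [0.5902, 0.1854, 0.1278]
force: [-0.4, -0.2, -0.5]
gripper_force: 30.0
tool_pos: [0.5897, 0.183, 0.0674]
force: [-0.2, 0.8, -0.0]
gripper_force: 30.0
-0.0031 0.001 0.0045 0.0003 -0.0003 -0.0002
now at [0.5901 0.1798 0.0864] [-0.2  0.8 -0. ]
```

```bash
python3 -m inch '0 0 .02 0 0 0;0 0 .035 0 0 0;0 0 .045 0 0 0;0 0 .05 0 0 0;0 0 .05 0 0 0' | grep -E "pos|force"
python3 pl.py .5897 .1807 .024 .0032 -.019
python3 -m inch '0 0 .01 0 0 0;0 0 .02 0 0 0;0 0 .02 0 0 0' | grep -E "pos|force"
python3 -m inch '0 0 .01 0 0 0;0 0 .02 0 0 0;0 0 .02 0 0 0' | grep -E "pos|force"
```

```text
tool_pos: [0.5898, 0.1838, 0.0522]
force: [1.4, -0.0, -0.4]
gripper_force: 30.0
-0.0004 0.0015 0.1575 0.0001 -0.0 -0.0001
now at [0.5902 0.1806 0.0712] [ 1.4 -0.  -0.4]
tool_pos: [0.5896, 0.1838, 0.0458]
force: [0.1, -0.1, 0.0]
gripper_force: 30.0
tool_pos: [0.5896, 0.1837, 0.0396]
force: [-1.2, -0.8, -0.5]
gripper_force: 30.0
```

```bash
python3 -m inch '0 0 .02 0 0 0;0 0 .04 0 0 0;0 0 .06 0 0 0;0 0 .07 0 0 0;0 0 .08 0 0 0;0 0 .09 0 0 0;0 0 .09 0 0 0' | grep -E "pos|force"
python3 -m inch '0 0 .008 0 0 0;0 0 .015 0 0 0;0 0 .02 0 0 0;0 0 .023 0 0 0;0 0 .023 0 0 0' | grep -E "pos|force"
python3 -m inch '0 0 0 0 0 0;0 0 0 0 0 0;0 0 0 0 0 0;0 0 0 0 0 0' -.1 | grep -E "pos|force|open"
python3 -m inch '0 0 -.1 0 0 0;0 0 -.2 0 0 0;0 0 -.3 0 0 0;0 0 -.4 0 0 0;0 0 -.4 0 0 0;.4 0 -.4 0 0 0;.4 0 -.4 0 0 0;.4 0 -.4 0 0 0' | grep -E "pos|force|open"
sed -i 's/"n2":(.458,-.219/"n2":(.491,-.209/' h.py; python3 look.py n2 w1 w2 n1 n3
```

```text
tool_pos: [0.5896, 0.1837, 0.0126]
force: [-0.3, -0.2, -0.0]
gripper_force: 30.0
tool_pos: [0.5898, 0.1838, 0.0063]
force: [-0.2, -0.8, -0.7]
gripper_force: 30.0
tool_pos: [0.5901, 0.184, 0.0066]
force: [0.5, 0.2, 1.3]
opening: 0.0476
gripper_force: 0.0
tool_pos: [0.6049, 0.0638, 0.1268]
force: [0.9, -0.2, -0.4]
opening: 0.0483
gripper_force: 0.0
n2 top (array([ 0.4932, -0.2075]), 157, 159)
n2 side (array([ 0.4921, -0.2081]), 193, 200)
w1 top (array([ 0.5791, -0.3432]), 304, 317)
w1 side (array([ 0.5782, -0.3429]), 375, 390)
w2 top (array([ 0.4603, -0.36  ]), 313, 322)
w2 side (array([ 0.4602, -0.3598]), 400, 417)
n1 top None
n1 side None
n3 top None
n3 side None
[0.6048 0.0606 0.1265]
```

```bash
python3 pl.py .4927 -.2078 .006 .003 -.0275
```

```text
0.8326 0.4792 0.4937 0.0001 -0.0001 -0.0013
now at [0.6052 0.0576 0.154 ] [-0.1  0.5 -0. ]
```

```bash
python3 -m inch '.1 .06 0 0 0 0;.2 .12 0 0 0 0;.3 .18 0 0 0 0;.42 .24 0 0 0 0;.54 .31 0 0 0 0;.65 .37 0 0 0 0;.75 .43 0 0 0 0;.8 .46 .1 0 0 0;.84 .48 .2 0 0 0;.84 .48 .2 0 0 0' | grep -E "pos|force"
python3 -m inch '0 0 .06 0 0 0;0 0 .06 0 0 0;0 0 .06 0 0 0;0 0 .06 0 0 0' | grep -E "pos|force"
python3 pl.py .4927 -.2078 .006 .003 -.0275
```

```text
tool_pos: [0.489, -0.2043, 0.0617]
force: [-1.2, 0.6, -1.1]
gripper_force: 0.0
tool_pos: [0.4945, -0.2028, 0.0495]
force: [-0.2, -0.2, -0.7]
gripper_force: 0.0
0.0056 0.0083 0.2367 -0.0003 -0.0001 0.0002
now at [ 0.4949 -0.2058  0.077 ] [-0.2 -0.2 -0.7]
```

```bash
python3 -m inch '.005 .006 .05 0 0 0;.005 .006 .1 0 0 0;.005 .006 .15 0 0 0;.005 .006 .19 0 0 0;.005 .006 .22 0 0 0;.005 .006 .232 0 0 0;.005 .006 .232 0 0 0;.005 .006 .232 0 0 0' | grep -E "pos|force"
python3 -m inch '0 0 0 0 0 0;0 0 0 0 0 0;0 0 0 0 0 0;0 0 0 0 0 0;0 0 0 0 0 0;0 0 0 0 0 0;0 0 0 0 0 0;0 0 0 0 0 0' 1| grep -E "pos|force|open"
python3 -m inch '0 0 -.1 0 0 0;0 0 -.2 0 0 0;0 0 -.3 0 0 0;0 0 -.45 0 0 0;0 0 -.5 0 0 0;0 0 -.5 0 0 0;0 0 -.5 0 0 0;0 0 -.5 0 0 0'| grep -E "pos|force|open"
```

```text
tool_pos: [0.4927, -0.2048, -0.0205]
force: [-1.0, 0.2, 0.5]
gripper_force: 0.0
tool_pos: [0.4925, -0.205, -0.0205]
force: [0.1, 0.7, 6.2]
opening: 0.0333
gripper_force: 30.0
tool_pos: [0.4913, -0.2047, 0.1283]
force: [0.3, -0.4, -1.3]
opening: 0.0336
gripper_force: 30.0
```

```bash
python3 pl.py .5752 .2959 .085 .0028 -.0205
python3 -m inch '-.1 -.03 0 0 0 0;-.2 -.07 0 0 0 0;-.3 -.1 0 0 0 0;-.42 -.13 0 0 0 0;-.54 -.17 0 0 0 0;-.65 -.21 0 0 0 0;-.75 -.24 0 0 0 0;-.82 -.26 0 0 0 0;-.85 -.27 0 0 0 0;-.85 -.27 0 0 0 0' | grep -E "pos|force"
python3 -m inch '0 0 0 0 0 0;0 0 0 0 0 0;0 0 0 0 0 0'| grep -E "pos|force"
python3 pl.py .5752 .2959 .085 .0028 -.0205
```

```text
-1.6301 -0.4857 0.2132 0.0002 0.0002 -0.0002
now at [ 0.4917 -0.2075  0.1488] [ 0.3 -0.4 -1.3]
tool_pos: [0.5401, 0.0597, 0.1273]
force: [-0.2, -0.4, -0.4]
gripper_force: 30.0
tool_pos: [0.5401, 0.0571, 0.1285]
force: [-0.1, -0.2, 0.1]
gripper_force: 30.0
-0.7849 -0.215 0.2128 0.0003 -0.0001 -0.0005
now at [0.5404 0.0543 0.149 ] [-0.1 -0.2  0.1]
```

```bash
python3 -m inch '-.1 -.03 0 0 0 0;-.2 -.06 0 0 0 0;-.3 -.08 0 0 0 0;-.4 -.11 0 0 0 0;-.5 -.14 0 0 0 0;-.6 -.17 0 0 0 0;-.7 -.195 0 0 0 0;-.76 -.21 0 0 0 0;-.783 -.215 0 0 0 0;-.783 -.215 0 0 0 0' | grep -E "pos|force"
python3 -m inch '0 0 .1 0 0 0;0 0 .18 0 0 0;0 0 .21 0 0 0;0 0 .21 0 0 0;0 0 .21 0 0 0;0 0 .21 0 0 0;0 0 .21 0 0 0' | grep -E "pos|force"
python3 pl.py .5752 .2959 .085 .0028 -.0205
```

```text
tool_pos: [0.5752, 0.2998, 0.1283]
force: [-0.1, 0.1, -0.1]
gripper_force: 30.0
tool_pos: [0.576, 0.2997, 0.0677]
force: [1.2, 0.2, -0.1]
gripper_force: 30.0
0.0028 0.0044 0.0105 -0.0007 0.0004 -0.0001
now at [0.5764 0.2969 0.0882] [ 1.2  0.2 -0.1]
```

```bash
python3 -m inch '0 0 .02 0 0 0;0 0 .035 0 0 0;0 0 .035 0 0 0;0 0 .035 0 0 0;0 0 .035 0 0 0' | grep -E "pos|force"
python3 pl.py .5755 .2962 .024 .0028 -.0205
```

```text
tool_pos: [0.5751, 0.2994, 0.0553]
force: [0.4, -0.6, -0.2]
gripper_force: 30.0
0.0013 -0.0 0.1727 0.0 -0.0001 -0.0
now at [0.5754 0.2966 0.0758] [ 0.4 -0.6 -0.2]
```

```bash
python3 -m inch '.001 0 .015 0 0 0;.001 0 .02 0 0 0;.001 0 .02 0 0 0' | grep -E "pos|force"
python3 -m inch '0 0 .01 0 0 0;0 0 .02 0 0 0;0 0 .02 0 0 0' | grep -E "pos|force"
python3 -m inch '0 0 .01 0 0 0;0 0 .02 0 0 0;0 0 .02 0 0 0' | grep -E "pos|force"
```

```text
tool_pos: [0.5748, 0.2988, 0.0487]
force: [0.8, 0.7, -0.2]
gripper_force: 30.0
tool_pos: [0.5747, 0.2987, 0.0425]
force: [-0.5, -0.6, -0.1]
gripper_force: 30.0
tool_pos: [0.5748, 0.2988, 0.0366]
force: [0.3, -1.4, -0.9]
gripper_force: 30.0
```

```bash
python3 -m inch '0 0 .02 0 0 0;0 0 .04 0 0 0;0 0 .06 0 0 0;0 0 .07 0 0 0;0 0 .08 0 0 0;0 0 .08 0 0 0' | grep -E "pos|force"
python3 -m inch '0 0 .008 0 0 0;0 0 .015 0 0 0;0 0 .022 0 0 0;0 0 .027 0 0 0;0 0 .027 0 0 0' | grep -E "pos|force"
python3 -m inch '0 0 0 0 0 0;0 0 0 0 0 0;0 0 0 0 0 0;0 0 0 0 0 0' -.1 | grep -E "pos|force|open"
python3 -m inch '0 0 -.1 0 0 0;0 0 -.2 0 0 0;0 0 -.3 0 0 0;0 0 -.4 0 0 0;0 0 -.4 0 0 0;.4 .2 -.4 0 0 0;.8 .2 -.4 0 0 0;.8 .2 -.4 0 0 0;.8 .2 -.4 0 0 0;.8 .2 -.4 0 0 0' | grep -E "pos|force|open"
python3 -m inch '0 0 0 0 0 0;.3 0 0 0 0 0;.3 0 0 0 0 0;.3 0 0 0 0 0;.3 0 0 0 0 0;.3 0 0 0 0 0' .25 | grep -E "pos|force|open"
python3 look.py w1 w2
python3 pl.py .5787 -.343 .006 .003 -.0275
```

```text
tool_pos: [0.5748, 0.2989, 0.0124]
force: [-0.2, -0.1, -0.5]
gripper_force: 30.0
tool_pos: [0.575, 0.299, 0.0049]
force: [-0.1, -0.2, -0.6]
gripper_force: 30.0
tool_pos: [0.5753, 0.2994, 0.0055]
force: [0.1, 0.8, -0.4]
opening: 0.0475
gripper_force: 0.0
tool_pos: [0.5482, 0.0921, 0.1255]
force: [2.1, -1.0, 0.3]
opening: 0.0484
gripper_force: 0.0
tool_pos: [0.56, 0.0038, 0.1253]
force: [0.5, 0.6, 0.3]
opening: 0.0332
gripper_force: 0.0
w1 top (array([ 0.5791, -0.3433]), 303, 317)
w1 side (array([ 0.5782, -0.3429]), 375, 390)
w2 top (array([ 0.4603, -0.3599]), 312, 322)
w2 side (array([ 0.4602, -0.3598]), 400, 417)
[0.56   0.005  0.1253]
1.1486 0.084 0.4891 -0.0001 0.0001 0.0001
now at [0.5604 0.002  0.1528] [-0.5 -0.   0. ]
```

```bash
python3 -m inch '.1 .007 0 0 0 0;.2 .014 0 0 0 0;.31 .02 0 0 0 0;.42 .03 0 0 0 0;.54 .04 0 0 0 0;.65 .05 0 0 0 0;.75 .06 0 0 0 0;.85 .06 0 0 0 0;.9 .06 0 0 0 0;.9 .06 0 0 0 0' -.41 | grep -E "pos|force|open"
python3 -m inch '.08 .02 0 0 0 0;.15 .02 0 0 0 0;.2 .02 .1 0 0 0;.248 .024 .2 0 0 0;.248 .024 .25 0 0 0;.248 .024 .25 0 0 0;.248 .024 .25 0 0 0;.248 .024 .25 0 0 0' | grep -E "pos|force|open"
python3 pl.py .5787 -.343 .006 .003 -.0275
```

```text
tool_pos: [0.5764, -0.2675, 0.1248]
force: [0.4, 0.5, -0.1]
opening: 0.0614
gripper_force: 0.0
tool_pos: [0.5794, -0.3397, 0.0517]
force: [-0.9, 0.2, 1.1]
opening: 0.0619
gripper_force: 0.0
0.0002 0.004 0.2441 -0.0005 -0.0003 0.0005
now at [ 0.5797 -0.3427  0.0792] [-0.9  0.2  1.1]
```

```bash
python3 -m inch '0 .003 .05 0 0 0;0 .003 .1 0 0 0;0 .003 .15 0 0 0;0 .003 .19 0 0 0;0 .003 .22 0 0 0;0 .003 .238 0 0 0;0 .003 .238 0 0 0;0 .003 .238 0 0 0' | grep -E "pos|force"
python3 -m inch '0 0 0 0 0 0;0 0 0 0 0 0;0 0 0 0 0 0;0 0 0 0 0 0;0 0 0 0 0 0;0 0 0 0 0 0;0 0 0 0 0 0;0 0 0 0 0 0' 1| grep -E "pos|force|open"
python3 -m inch '0 0 -.1 0 0 0;0 0 -.2 0 0 0;0 0 -.3 0 0 0;0 0 -.45 0 0 0;0 0 -.5 0 0 0;0 0 -.5 0 0 0;0 0 -.5 0 0 0;0 0 -.5 0 0 0'| grep -E "pos|force|open"
```

```text
tool_pos: [0.5775, -0.3407, -0.0207]
force: [0.2, -0.2, -0.5]
gripper_force: 0.0
tool_pos: [0.5775, -0.3409, -0.0204]
force: [-0.4, 0.6, 6.1]
opening: 0.0467
gripper_force: 30.0
tool_pos: [0.5764, -0.3403, 0.1279]
force: [-0.5, 0.5, -1.7]
opening: 0.0464
gripper_force: 30.0
```

```bash
python3 pl.py .5971 .1233 .085 .0022 -.0204
python3 -m inch '-.1 -.017 0 0 0 0;-.2 -.035 0 0 0 0;-.31 -.055 0 0 0 0;-.42 -.075 0 0 0 0;-.54 -.095 0 0 0 0;-.65 -.115 0 0 0 0;-.75 -.13 0 0 0 0;-.82 -.14 0 0 0 0;-.85 -.145 0 0 0 0;-.85 -.145 0 0 0 0' | grep -E "pos|force"
python3 -m inch '-.1 -.018 0 0 0 0;-.2 -.035 0 0 0 0;-.31 -.055 0 0 0 0;-.42 -.07 0 0 0 0;-.52 -.085 0 0 0 0;-.6 -.1 0 0 0 0;-.65 -.11 0 0 0 0;-.68 -.11 0 0 0 0;-.69 -.11 0 0 0 0;-.69 -.11 0 0 0 0' | grep -E "pos|force"
python3 pl.py .5971 .1233 .085 .0022 -.0204
```

```text
-1.5317 -0.2616 0.2125 0.0003 0.0004 -0.0002
now at [ 0.5766 -0.3425  0.1483] [-0.5  0.5 -1.7]
tool_pos: [0.5877, -0.0805, 0.1275]
force: [-0.7, -0.6, -0.3]
gripper_force: 30.0
tool_pos: [0.5949, 0.1267, 0.1283]
force: [1.0, -0.1, 0.3]
gripper_force: 30.0
0.0046 -0.006 0.2124 0.0003 -0.0001 -0.0001
now at [0.5952 0.1245 0.1487] [ 1.  -0.1  0.3]
```

```bash
python3 -m inch '.003 -.005 .1 0 0 0;.003 -.005 .18 0 0 0;.003 -.005 .21 0 0 0;.003 -.005 .235 0 0 0;.003 -.005 .235 0 0 0;.003 -.005 .235 0 0 0;.003 -.005 .235 0 0 0;.003 -.005 .235 0 0 0' | grep -E "pos|force"
python3 pl.py .5971 .1233 .024 .0022 -.0204
```

```text
tool_pos: [0.5976, 0.1268, 0.0597]
force: [0.2, -0.5, -0.3]
gripper_force: 30.0
0.0041 0.0036 0.187 -0.0006 0.0002 -0.0
now at [0.5979 0.1246 0.0801] [ 0.2 -0.5 -0.3]
```

```bash
python3 -m inch '.003 .001 .01 0 0 0;.003 .001 .02 0 0 0;.003 .001 .02 0 0 0;.003 .001 .02 0 0 0' | grep -E "pos|force"
python3 pl.py .5971 .1233 .024 .0022 -.0204
python3 -m inch '0 0 .01 0 0 0;0 0 .02 0 0 0;0 0 .02 0 0 0' | grep -E "pos|force"
python3 -m inch '0 0 .01 0 0 0;0 0 .02 0 0 0;0 0 .02 0 0 0' | grep -E "pos|force"
```

```text
tool_pos: [0.5964, 0.1255, 0.0522]
force: [0.9, -0.7, -0.4]
gripper_force: 30.0
0.0003 -0.0013 0.162 0.0001 -0.0 -0.0
now at [0.5967 0.1234 0.0726] [ 0.9 -0.7 -0.4]
tool_pos: [0.5962, 0.1255, 0.0456]
force: [-0.6, 0.4, -0.5]
gripper_force: 30.0
tool_pos: [0.5962, 0.1254, 0.0395]
force: [-0.4, -0.6, -0.5]
gripper_force: 30.0
```

```bash
python3 -m inch '0 0 .02 0 0 0;0 0 .04 0 0 0;0 0 .06 0 0 0;0 0 .08 0 0 0;0 0 .09 0 0 0;0 0 .09 0 0 0' | grep -E "pos|force"
python3 -m inch '0 0 .008 0 0 0;0 0 .015 0 0 0;0 0 .022 0 0 0;0 0 .027 0 0 0;0 0 .027 0 0 0' | grep -E "pos|force"
python3 -m inch '0 0 0 0 0 0;0 0 0 0 0 0;0 0 0 0 0 0;0 0 0 0 0 0' -.41 | grep -E "pos|force|open"
python3 -m inch '0 0 -.1 0 0 0;0 0 -.2 0 0 0;0 0 -.3 0 0 0;0 0 -.4 0 0 0;0 0 -.4 0 0 0;.3 .1 -.4 0 0 0;.6 .1 -.4 0 0 0;.6 .1 -.4 0 0 0;.6 .1 -.4 0 0 0;.6 .1 -.4 0 0 0' | grep -E "pos|force|open"
python3 look.py w2
python3 pl.py .4603 -.36 .006 .003 -.0275
```

```text
tool_pos: [0.596, 0.1254, 0.0122]
force: [0.1, -0.1, -1.2]
gripper_force: 30.0
tool_pos: [0.5965, 0.1256, 0.005]
force: [-1.2, -0.5, -0.5]
gripper_force: 30.0
tool_pos: [0.5968, 0.1257, 0.0055]
force: [-0.1, 0.2, -0.0]
opening: 0.0611
gripper_force: 0.0
tool_pos: [0.5887, -0.0605, 0.1254]
force: [-0.1, 0.6, 0.2]
opening: 0.0618
gripper_force: 0.0
w2 top (array([ 0.4603, -0.36  ]), 313, 322)
w2 side (array([ 0.4602, -0.3599]), 401, 417)
[ 0.589  -0.0597  0.1252]
0.9315 0.5474 0.4891 0.0 -0.0 -0.0012
now at [ 0.5893 -0.0626  0.1527] [ 0.1 -0.   0.1]
```

```bash
python3 -m inch '.1 .06 0 0 0 0;.2 .12 0 0 0 0;.3 .18 0 0 0 0;.42 .25 0 0 0 0;.54 .32 0 0 0 0;.65 .38 0 0 0 0;.75 .44 0 0 0 0;.85 .5 0 0 0 0;.93 .547 0 0 0 0;.93 .547 .1 0 0 0'  | grep -E "pos|force|open"
python3 -m inch '0 0 .1 0 0 0;0 0 .15 0 0 0;0 0 .15 0 0 0;0 0 .15 0 0 0;0 0 .15 0 0 0' | grep -E "pos|force|open"
python3 pl.py .4603 -.36 .006 .003 -.0275
```

```text
tool_pos: [0.4636, -0.3591, 0.1002]
force: [2.8, -0.3, -0.0]
opening: 0.0619
gripper_force: 0.0
tool_pos: [0.4627, -0.3541, 0.0515]
force: [0.0, 0.0, 0.1]
opening: 0.0616
gripper_force: 0.0
0.0081 0.0107 0.2432 -0.0004 -0.0003 0.0003
now at [ 0.463  -0.3571  0.079 ] [0.  0.  0.1]
```

```bash
python3 -m inch '.007 .009 .05 0 0 0;.007 .009 .1 0 0 0;.007 .009 .15 0 0 0;.007 .009 .19 0 0 0;.007 .009 .22 0 0 0;.007 .009 .238 0 0 0;.007 .009 .238 0 0 0;.007 .009 .238 0 0 0' | grep -E "pos|force"
python3 -m inch '0 0 0 0 0 0;0 0 0 0 0 0;0 0 0 0 0 0;0 0 0 0 0 0;0 0 0 0 0 0;0 0 0 0 0 0;0 0 0 0 0 0;0 0 0 0 0 0' 1| grep -E "pos|force|open"
python3 -m inch '0 0 -.1 0 0 0;0 0 -.2 0 0 0;0 0 -.3 0 0 0;0 0 -.45 0 0 0;0 0 -.5 0 0 0;0 0 -.5 0 0 0;0 0 -.5 0 0 0;0 0 -.5 0 0 0'| grep -E "pos|force|open"
python3 pl.py .5825 .2383 .085 .0033 -.0202
```

```text
tool_pos: [0.4597, -0.3566, -0.0205]
force: [0.4, -0.4, 0.2]
gripper_force: 0.0
tool_pos: [0.4595, -0.3567, -0.0205]
force: [-1.8, 1.4, 6.3]
opening: 0.0468
gripper_force: 30.0
tool_pos: [0.4585, -0.3561, 0.1282]
force: [-0.3, -0.8, -0.3]
opening: 0.0465
gripper_force: 30.0
-1.925 -0.6577 0.2125 0.0002 0.0003 -0.0002
now at [ 0.4589 -0.3594  0.1484] [-0.3 -0.8 -0.3]
```

```bash
python3 -m inch '-.1 -.035 0 0 0 0;-.21 -.07 0 0 0 0;-.33 -.11 0 0 0 0;-.45 -.15 0 0 0 0;-.57 -.19 0 0 0 0;-.69 -.235 0 0 0 0;-.8 -.27 0 0 0 0;-.88 -.3 0 0 0 0;-.95 -.325 0 0 0 0;-.95 -.325 0 0 0 0' | grep -E "pos|force"
python3 -m inch '-.1 -.035 0 0 0 0;-.22 -.075 0 0 0 0;-.34 -.115 0 0 0 0;-.46 -.155 0 0 0 0;-.58 -.195 0 0 0 0;-.7 -.235 0 0 0 0;-.82 -.28 0 0 0 0;-.92 -.31 0 0 0 0;-.97 -.332 0 0 0 0;-.972 -.332 0 0 0 0' | grep -E "pos|force"
python3 -m inch '0 0 .1 0 0 0;0 0 .18 0 0 0;0 0 .22 0 0 0;0 0 .22 0 0 0;0 0 .22 0 0 0;0 0 .22 0 0 0' | grep -E "pos|force"
python3 pl.py .5825 .2383 .024 .0034 -.0205
```

```text
tool_pos: [0.5202, -0.0585, 0.1274]
force: [0.5, -1.3, 0.4]
gripper_force: 30.0
tool_pos: [0.5825, 0.2426, 0.1267]
force: [0.3, -0.8, -0.5]
gripper_force: 30.0
tool_pos: [0.5834, 0.2401, 0.064]
force: [0.2, -0.0, 0.1]
gripper_force: 30.0
-0.0057 0.0039 0.2017 -0.0004 0.0001 -0.0001
now at [0.5838 0.2367 0.0845] [ 0.2 -0.   0.1]
```

```bash
python3 -m inch '-.004 .002 .02 0 0 0;-.004 .002 .03 0 0 0;-.004 .002 .035 0 0 0;-.004 .002 .035 0 0 0;-.004 .002 .035 0 0 0' | grep -E "pos|force"
python3 pl.py .5825 .2383 .024 .0034 -.0205
python3 -m inch '0 0 .01 0 0 0;0 0 .02 0 0 0;0 0 .02 0 0 0' | grep -E "pos|force"
python3 -m inch '0 0 .01 0 0 0;0 0 .02 0 0 0;0 0 .02 0 0 0' | grep -E "pos|force"
python3 pl.py .5825 .2383 .024 .0034 -.0205
```

```text
tool_pos: [0.5818, 0.2414, 0.0525]
force: [0.1, -0.1, -1.3]
gripper_force: 30.0
-0.0009 -0.0012 0.1634 -0.0 0.0 -0.0001
now at [0.5822 0.238  0.073 ] [ 0.1 -0.1 -1.3]
tool_pos: [0.5813, 0.2411, 0.0456]
force: [0.4, 0.6, -1.3]
gripper_force: 30.0
tool_pos: [0.5813, 0.2411, 0.0395]
force: [-0.1, -0.0, -0.3]
gripper_force: 30.0
-0.0017 -0.0029 0.1201 0.0003 -0.0001 -0.0001
now at [0.5818 0.2377 0.06  ] [-0.1 -0.  -0.3]
```

```bash
python3 -m inch '0 0 .02 0 0 0;0 0 .04 0 0 0;0 0 .06 0 0 0;0 0 .08 0 0 0;0 0 .09 0 0 0;0 0 .09 0 0 0' | grep -E "pos|force"
python3 -m inch '0 0 .008 0 0 0;0 0 .015 0 0 0;0 0 .022 0 0 0;0 0 .027 0 0 0;0 0 .027 0 0 0' | grep -E "pos|force"
python3 -m inch '0 0 0 0 0 0;0 0 0 0 0 0;0 0 0 0 0 0;0 0 0 0 0 0' -.41 | grep -E "pos|force|open"
python3 -m inch '0 0 -.1 0 0 0;0 0 -.2 0 0 0;0 0 -.3 0 0 0;0 0 -.4 0 0 0;0 0 -.4 0 0 0;.3 .05 -.4 0 0 0;.6 .1 -.4 0 0 0;.9 .2 -.4 0 0 0;.9 .2 -.4 0 0 0;.9 .2 -.4 0 0 0' | grep -E "pos|force|open"
python3 -m inch '.2 .1 0 0 0 0;.5 .1 0 0 0 0;.5 .1 0 0 0 0;.5 .1 0 0 0 0;.5 .1 0 0 0 0;.5 .1 0 0 0 0' | grep -E "pos|force|open"
cat > bar.py <<'E'
from go import *
I={c:snapshot(c) for c in("top","side")}
for c in I: cv2.imwrite(f"pics/pan_{c}.png",I[c][:,:,::-1])
for n in("pan_bar","counter_top"):
    L={c:landmark_of(c,n) for c in I}
    for c in L: print(n,c,[(np.round(q["uv"],1),round(q["p"],2)) for q in L[c][:3]])
s=shaft(2)-.110*U; print("bar exp",s,[proj(c,[*s,.05]).round(1) for c in I])
for i,r in enumerate((.017,.024,.017,.024,.017)):
    print(i,[(lambda a:a and (a[0].round(4),a[1],round(a[2])))(sleeve(c,I[c],*shaft(i),r,.024)) for c in I],shaft(i))
E
python3 bar.py
python3 - <<'E'
import cv2,numpy as np
i=cv2.imread("pics/pan_side.png"); j=cv2.imread("pics/pan_top.png")
A=cv2.resize(j[125:225,140:275],None,fx=2.95,fy=2.95,interpolation=cv2.INTER_CUBIC); B=cv2.resize(i[105:215,215:345],None,fx=2.95,fy=2.95,interpolation=cv2.INTER_CUBIC)
h=max(A.shape[0],B.shape[0]); p=lambda a:cv2.copyMakeBorder(a,0,h-a.shape[0],0,0,cv2.BORDER_CONSTANT)
cv2.imwrite("pics/v11.png",np.hstack([p(A),p(B)]))
E
```

```text
tool_pos: [0.5811, 0.2409, 0.0121]
force: [-0.4, 0.1, -0.3]
gripper_force: 30.0
tool_pos: [0.5816, 0.2412, 0.005]
force: [-0.7, -0.2, -1.2]
gripper_force: 30.0
tool_pos: [0.5819, 0.2415, 0.0055]
force: [-0.2, 0.2, 0.4]
opening: 0.0613
gripper_force: 0.0
tool_pos: [0.5634, 0.0323, 0.1254]
force: [1.3, 0.2, -0.1]
opening: 0.0617
gripper_force: 0.0
tool_pos: [0.5526, -0.1204, 0.1251]
force: [0.2, 1.1, -0.1]
opening: 0.0617
gripper_force: 0.0
pan_bar top []
pan_bar side [(array([243.7, 166.2]), 0.92)]
counter_top top []
counter_top side [(array([354. , 212.2]), 0.55)]
bar exp [0.4805342 0.1668006] [array([213.4, 206.5]), array([243.6, 164.2])]
0 [None, (array([0.6099, 0.0868]), 109, 156)] [0.6042 0.0655]
1 [None, (array([0.6001, 0.1261]), 451, 260)] [0.5969326 0.1230418]
2 [None, (array([0.592 , 0.1838]), 259, 146)] [0.5896652 0.1805836]
3 [(array([0.5783, 0.2475]), 392, 318), (array([0.5832, 0.2405]), 442, 240)] [0.5823978 0.2381254]
4 [(array([0.5754, 0.2962]), 336, 175), (array([0.5769, 0.2936]), 213, 137)] [0.5751304 0.2956672]
```

View pics/v11.png

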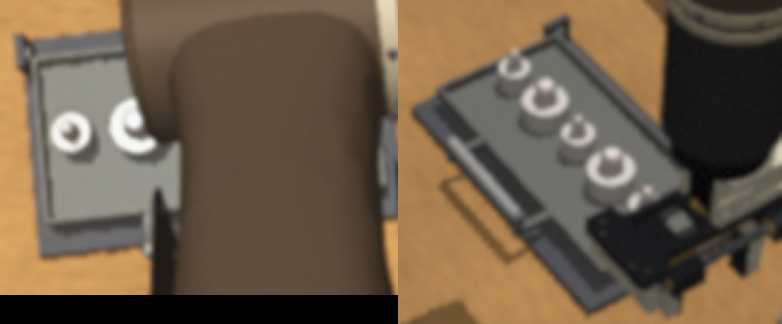

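```bash
python3 - <<'E'
from go import *
s=shaft(2)-.110*U
for f,c in(("top0","top"),("side0","side"),("pan_side","side")):
    g=cv2.cvtColor(cv2.imread(f"pics/{f}.png"),cv2.COLOR_BGR2GRAY).astype(float)
    res=[]
    for v in np.linspace(-.04,.04,17):
        b=s+v*V; d=np.linspace(-.014,.014,57); pr=np.array([cv2.getRectSubPix(g.astype(np.float32),(1,1),tuple(map(float,proj(c,[*(b+x*U),.05]))))[0,0] for x in d])
        w=np.clip(pr-pr.max()+.5*(pr.max()-np.median(pr)),0,None); res.append((w*d).sum()/w.sum())
    print(f,"bar offset along U at z=.05: med %.4f sd %.4f"%(np.median(res),np.std(res)),"px per mm z",proj(c,[*s,.051])-proj(c,[*s,.05]))
for t in(0,4,8,12,16,20,24,28,32,35,37): 
    a=np.radians(6.009+t); print(t,round((.19-.19105*np.cos(a))/.3,4),round((.19105*np.sin(a)-.02)/.3,4))
E
python3 pl.py .4805 .1668 .037 0 -.0275
```

```text
top0 bar offset along U at z=.05: med 0.0010 sd 0.0001 px per mm z [-0.05752914 -0.04789309]
side0 bar offset along U at z=.05: med 0.0003 sd 0.0002 px per mm z [-0.0146084  -0.24291132]
pan_side bar offset along U at z=.05: med 0.0003 sd 0.0002 px per mm z [-0.0146084  -0.24291132]
0 -0.0 0.0
4 0.0062 0.044
8 0.0154 0.0875
12 0.0277 0.1302
16 0.0429 0.172
20 0.061 0.2126
24 0.0819 0.2518
28 0.1054 0.2895
32 0.1316 0.3255
35 0.1528 0.3512
37 0.1677 0.3677
-0.971 0.12 0.3861 -0.0001 0.0 0.0005
now at [ 0.5531 -0.1176  0.1528] [-0.8  0.1  0.4]
```

```bash
python3 -m inch '-.1 .01 0 0 0 0;-.21 .02 0 0 0 0;-.33 .04 0 0 0 0;-.45 .055 0 0 0 0;-.57 .07 0 0 0 0;-.69 .085 0 0 0 0;-.8 .1 0 0 0 0;-.9 .11 0 0 0 0;-.971 .12 0 0 0 0;-.971 .12 0 0 0 0' .45 | grep -E "pos|force"
python3 -m inch '0 0 .08 0 0 0;0 0 .15 0 0 0;0 0 .15 0 0 0;0 0 .15 0 0 0;0 0 .15 0 0 0' | grep -E "pos|force|open"
python3 pl.py .4811 .1669 .037 0 -.0275
```

```text
tool_pos: [0.4801, 0.17, 0.1256]
force: [0.7, -0.3, 0.1]
gripper_force: 0.0
tool_pos: [0.4813, 0.1662, 0.0812]
force: [-0.3, 0.5, 0.2]
opening: 0.0248
gripper_force: 0.0
-0.0023 0.0005 0.2391 -0.0003 -0.0 0.0002
now at [0.4812 0.1662 0.1087] [-0.3  0.5  0.2]
```

```bash
python3 -m inch '-.002 0 .05 0 0 0;-.002 0 .1 0 0 0;-.002 0 .14 0 0 0;-.002 0 .17 0 0 0;-.002 0 .19 0 0 0;-.002 0 .19 0 0 0;-.002 0 .19 0 0 0' | grep -E "pos|force"
python3 -m inch '0 0 .02 0 0 0;0 0 .035 0 0 0;0 0 .047 0 0 0;0 0 .047 0 0 0;0 0 .047 0 0 0' | grep -E "pos|force"
python3 pl.py .4811 .1669 .037 0 -.0275
```

```text
tool_pos: [0.4811, 0.1666, 0.0238]
force: [-0.6, -0.2, -0.1]
gripper_force: 0.0
tool_pos: [0.4805, 0.1663, 0.009]
force: [0.2, -0.9, -0.1]
gripper_force: 0.0
-0.0017 -0.0021 -0.0018 0.0002 -0.0001 -0.0001
now at [0.4806 0.1663 0.0365] [ 0.2 -0.9 -0.1]
```

Now I'll close on the bar.

```bash
python3 -m inch '0 0 0 0 0 0;0 0 0 0 0 0;0 0 0 0 0 0;0 0 0 0 0 0;0 0 0 0 0 0;0 0 0 0 0 0' 1| grep -E "pos|force|open|ori"
python3 -m inch '0 0 0 0 0 0;0 0 0 0 0 0'| grep -E "pos|force|open"
```

```text
tool_pos: [0.4806, 0.1665, 0.0093]
orientation: [180.0, 0.0, -82.8]
force: [-3.1, 1.4, 3.7]
opening: 0.0109
gripper_force: 30.0
tool_pos: [0.4806, 0.1665, 0.0093]
force: [-4.0, 1.1, 4.8]
opening: 0.011
gripper_force: 30.0
```

```bash
python3 -m inch '0 -.0014 -.011 0 0 0;0 -.0028 -.022 0 0 0;0 -.0045 -.033 0 0 0;0 -.0062 -.044 0 0 0;0 -.0082 -.055 0 0 0;0 -.0105 -.066 0 0 0;0 -.0154 -.0875 0 0 0;0 -.0154 -.0875 0 0 0;0 -.0154 -.0875 0 0 0' | grep -E "pos|force|open|ori"
python3 - <<'E'
from h import *
snapshot("side"); snapshot("top")
for c in("side","top"): print([(np.round(q["uv"],1),round(q["p"],2)) for q in landmark_of(c,"pan_bar")[:2]])
p=get_obs()["tool_pos"]; print(p,proj("side",p+[0,0,.0405]))
E
```

```text
tool_pos: [0.4851, 0.167, 0.0357]
orientation: [180.0, 0.0, -82.8]
force: [-3.3, 2.0, -3.5]
opening: 0.0109
gripper_force: 30.0
[(array([247.2, 158.4]), 0.84), (array([173.3, 141.9]), 0.38)]
[(array([355.3, 171.8]), 0.21)]
[0.48490717 0.16692761 0.03519268] [244.57637553 157.30738012]
```

```bash
python3 -m inch '0 -.0059 -.0215 0 0 0;0 -.0123 -.0427 0 0 0;0 -.0196 -.0637 0 0 0;0 -.0275 -.0845 0 0 0;0 -.0363 -.1049 0 0 0;0 -.0456 -.1251 0 0 0;0 -.0558 -.1448 0 0 0;0 -.0665 -.1643 0 0 0;0 -.0779 -.1834 0 0 0;0 -.09 -.202 0 0 0' | grep -E "pos|force|open|ori"
python3 -m inch '0 -.0128 -.0182 0 0 0;0 -.0262 -.036 0 0 0;0 -.0402 -.0533 0 0 0;0 -.0474 -.0617 0 0 0;0 -.0547 -.07 0 0 0;0 -.0547 -.07 0 0 0;0 -.0547 -.07 0 0 0;0 -.0547 -.07 0 0 0' | grep -E "pos|force|open|ori"
python3 -m inch '0 0 0 0 0 0;0 0 0 0 0 0;0 0 0 0 0 0;0 0 0 0 0 0;0 0 0 0 0 0;0 0 0 0 0 0;0 0 0 0 0 0;0 0 0 0 0 0' | grep -E "pos|force|open|ori"
python3 - <<'E'
from h import *
i=snapshot("side"); cv2.imwrite("pics/up.png",i[:,:,::-1])
print([(np.round(q["uv"],1),round(q["p"],2)) for q in landmark_of("side","pan_bar")[:2]])
p=get_obs()["tool_pos"]; print(p,proj("side",p+[0,0,.0405]))
print([(np.round(q["uv"],1),round(q["p"],2)) for n in("shaft0","wide0","narrow0") for q in landmark_of("side",n)[:6]])
E
```

```text
tool_pos: [0.5102, 0.17, 0.096]
orientation: [179.8, -0.0, -82.8]
force: [-11.1, 5.2, 1.8]
opening: 0.0108
gripper_force: 30.0
tool_pos: [0.5256, 0.172, 0.1174]
orientation: [179.7, -0.0, -82.8]
force: [-16.0, 5.3, 9.9]
opening: 0.0109
gripper_force: 30.0
tool_pos: [0.5256, 0.172, 0.1174]
orientation: [179.7, -0.0, -82.8]
force: [-16.0, 3.9, 9.0]
opening: 0.0107
gripper_force: 30.0
[(array([255.8, 131.2]), 0.69), (array([170. , 144.2]), 0.51)]
[0.52556502 0.17194911 0.11737613] [256.17236818 130.10264293]
[(array([301.5, 166.5]), 0.81), (array([282.2, 142.6]), 0.77), (array([269.7, 131.6]), 0.66), (array([256.8, 124.3]), 0.65), (array([292. , 153.7]), 0.57), (array([390.3, 332.6]), 0.71), (array([288.3, 153.9]), 0.67), (array([264.4, 129.3]), 0.49), (array([267.7, 275.1]), 0.51), (array([279. , 141.5]), 0.45), (array([302.2, 169.5]), 0.4)]
```

```bash
python3 -m inch '0 -.002 -.006 0 0 0;0 -.004 -.012 0 0 0;0 -.004 -.012 0 0 0;0 -.004 -.012 0 0 0;0 -.004 -.012 0 0 0;0 -.004 -.012 0 0 0;0 -.004 -.012 0 0 0;0 -.004 -.012 0 0 0;0 -.004 -.012 0 0 0;0 -.004 -.012 0 0 0' | grep -E "pos|force|open|ori"
```

```text
tool_pos: [0.5285, 0.1724, 0.1209]
orientation: [179.9, -0.0, -82.8]
force: [-7.7, 3.0, 2.5]
opening: 0.0107
gripper_force: 30.0
```

```bash
python3 -m inch '0 .0229 .0287 0 0 0;0 .0364 .046 0 0 0;0 .0494 .0638 0 0 0;0 .0619 .082 0 0 0;0 .0736 .1006 0 0 0;0 .0847 .1197 0 0 0;0 .095 .1392 0 0 0;0 .1049 .1589 0 0 0;0 .114 .1791 0 0 0;0 .1225 .1995 0 0 0' | grep -E "pos|force|open|ori"
python3 -m inch '0 .0076 .021 0 0 0;0 .0147 .0418 0 0 0;0 .0209 .063 0 0 0;0 .0266 .0845 0 0 0;0 .0314 .106 0 0 0;0 .0346 .1225 0 0 0;0 .0372 .139 0 0 0;0 .0388 .15 0 0 0;0 .0402 .161 0 0 0;0 .0411 .1675 0 0 0' | grep -E "pos|force|open|ori"
python3 -m inch '0 .0002 .002 0 0 0;0 .0005 .0045 0 0 0;0 .0005 .0045 0 0 0;0 .0005 .0045 0 0 0;0 .0005 .0045 0 0 0;0 .0005 .0045 0 0 0;0 .0005 .0045 0 0 0' | grep -E "pos|force|open|ori"
```

```text
tool_pos: [0.4926, 0.168, 0.061]
orientation: [180.0, 0.0, -82.8]
force: [-5.7, 2.0, 0.8]
opening: 0.0111
gripper_force: 30.0
tool_pos: [0.4807, 0.1664, 0.0105]
orientation: [180.0, -0.0, -82.8]
force: [-4.5, 2.3, -0.7]
opening: 0.011
gripper_force: 30.0
tool_pos: [0.4806, 0.1664, 0.0095]
orientation: [180.0, -0.0, -82.8]
force: [-6.8, 3.0, -0.1]
opening: 0.011
gripper_force: 30.0
```

```bash
python3 -m inch '0 0 .003 0 0 0;0 0 .003 0 0 0;0 0 .003 0 0 0;0 0 .003 0 0 0;0 0 .003 0 0 0;0 0 .003 0 0 0' | grep -E "pos|force|open|ori"
python3 -m inch '0 -.0014 -.011 0 0 0;0 -.0028 -.022 0 0 0;0 -.006 -.044 0 0 0;0 -.0102 -.066 0 0 0;0 -.015 -.0875 0 0 0;0 -.0207 -.109 0 0 0;0 -.0269 -.1302 0 0 0;0 -.034 -.151 0 0 0;0 -.0416 -.172 0 0 0;0 -.0501 -.1924 0 0 0' | grep -E "pos|force|open|ori"
python3 -m inch '0 -.0091 -.0202 0 0 0;0 -.019 -.0399 0 0 0;0 -.0293 -.0594 0 0 0;0 -.0404 -.0785 0 0 0;0 -.0521 -.0971 0 0 0;0 -.0646 -.1153 0 0 0;0 -.0776 -.1331 0 0 0;0 -.0911 -.1504 0 0 0;0 -.0981 -.1588 0 0 0;0 -.1052 -.1671 0 0 0' | grep -E "pos|force|open|ori"
python3 -m inch '0 -.005 -.008 0 0 0;0 -.0088 -.015 0 0 0;0 -.0088 -.015 0 0 0;0 -.0088 -.015 0 0 0;0 -.0088 -.015 0 0 0;0 -.0088 -.015 0 0 0;0 -.0088 -.015 0 0 0;0 -.0088 -.015 0 0 0;0 -.0088 -.015 0 0 0;0 -.0088 -.015 0 0 0' | grep -E "pos|force|open|ori"
python3 -m inch '0 0 0 0 0 0;0 0 0 0 0 0;0 0 0 0 0 0;0 0 0 0 0 0' | grep -E "pos|force|open|ori"
```

```text
tool_pos: [0.4806, 0.1664, 0.0093]
orientation: [-180.0, -0.0, -82.8]
force: [-8.7, 3.0, 8.8]
opening: 0.0113
gripper_force: 30.0
tool_pos: [0.4949, 0.1682, 0.0662]
orientation: [179.9, -0.0, -82.8]
force: [-4.9, 2.7, -2.9]
opening: 0.0112
gripper_force: 30.0
tool_pos: [0.5248, 0.1719, 0.1164]
orientation: [179.8, -0.0, -82.8]
force: [-14.5, 4.4, 6.8]
opening: 0.0111
gripper_force: 30.0
tool_pos: [0.5286, 0.1724, 0.121]
orientation: [179.9, -0.0, -82.8]
force: [-8.5, 3.4, 2.4]
opening: 0.0111
gripper_force: 30.0
tool_pos: [0.5285, 0.1724, 0.1209]
orientation: [179.9, -0.0, -82.8]
force: [-8.3, 3.2, 2.5]
opening: 0.0108
gripper_force: 30.0
```

Level gave a firm contact (8.8 N), and the second tilt repeated the first. Lowering again along the same path.

```bash
python3 -m inch '0 .0229 .0287 0 0 0;0 .0364 .046 0 0 0;0 .0494 .0638 0 0 0;0 .0619 .082 0 0 0;0 .0736 .1006 0 0 0;0 .0847 .1197 0 0 0;0 .095 .1392 0 0 0;0 .1049 .1589 0 0 0;0 .114 .1791 0 0 0;0 .1225 .1995 0 0 0' | grep -E "pos|force|open|ori"
python3 -m inch '0 .0076 .021 0 0 0;0 .0147 .0418 0 0 0;0 .0209 .063 0 0 0;0 .0266 .0845 0 0 0;0 .0314 .106 0 0 0;0 .0346 .1225 0 0 0;0 .0372 .139 0 0 0;0 .0388 .15 0 0 0;0 .0402 .161 0 0 0;0 .0411 .1675 0 0 0' | grep -E "pos|force|open|ori"
python3 -m inch '0 .0002 .002 0 0 0;0 .0005 .0045 0 0 0;0 .0005 .0075 0 0 0;0 .0005 .0075 0 0 0;0 .0005 .0075 0 0 0;0 .0005 .0075 0 0 0;0 .0005 .0075 0 0 0' | grep -E "pos|force|open|ori"
python3 -m inch '0 0 0 0 0 0;0 0 0 0 0 0;0 0 0 0 0 0;0 0 0 0 0 0' .45 | grep -E "pos|force|open|ori"
python3 -m inch '0 0 -.05 0 0 0;0 0 -.15 0 0 0;0 0 -.25 0 0 0;0 0 -.35 0 0 0;0 0 -.45 0 0 0;0 0 -.45 0 0 0;0 0 -.45 0 0 0;0 0 -.45 0 0 0' 1 | grep -E "pos|force|open|ori"
python3 bar.py
python3 - <<'E'
from h import *
print(get_obs()["clock"], onz("side",(354,212.2),.03),onz("top",(317.3,131.5),.03),onz("side",(354,212.2),.02),onz("top",(317.3,131.5),.02))
for f,c in(("top0","top"),("side0","side"),("pan_side","side")):
    im=cv2.imread(f"pics/{f}.png"); g=cv2.cvtColor(im,cv2.COLOR_BGR2GRAY); u=np.int32((317,133) if c=="top" else (354,214)); w=14
    m=(g[u[1]-w:u[1]+w,u[0]-w:u[0]+w]<45).astype(np.uint8); n,l,st,ce=cv2.connectedComponentsWithStats(m); k=1+np.argmax(st[1:,4]); print(f,ce[k]+u-w,st[k])
E
```

```text
tool_pos: [0.4926, 0.168, 0.061]
orientation: [180.0, 0.0, -82.8]
force: [-6.4, 3.2, 0.5]
opening: 0.0106
gripper_force: 30.0
tool_pos: [0.4807, 0.1664, 0.0105]
orientation: [180.0, -0.0, -82.8]
force: [-4.9, 2.6, -1.0]
opening: 0.0108
gripper_force: 30.0
tool_pos: [0.4806, 0.1664, 0.0093]
orientation: [-180.0, -0.0, -82.8]
force: [-9.7, 3.4, 9.5]
opening: 0.0108
gripper_force: 30.0
tool_pos: [0.4814, 0.1666, 0.0086]
orientation: [-179.9, 0.0, -82.8]
force: [-0.1, 1.3, -0.1]
opening: 0.0235
gripper_force: 0.0
tool_pos: [0.4806, 0.1663, 0.1431]
orientation: [-180.0, 0.0, -82.8]
force: [-0.5, -0.1, 0.5]
opening: 0.0004
gripper_force: 0.0
pan_bar top [(array([213.6, 206.6]), 0.63)]
pan_bar side [(array([242.4, 164.3]), 0.65)]
counter_top top [(array([321.5, 131.5]), 0.58)]
counter_top side [(array([352.8, 212.5]), 0.7)]
bar exp [0.4805342 0.1668006] [array([213.4, 206.5]), array([243.6, 164.2])]
0 [(array([0.6048, 0.0659]), 314, 162), (array([0.6069, 0.0689]), 273, 158)] [0.6042 0.0655]
1 [(array([0.5974, 0.1235]), 594, 307), (array([0.6004, 0.1259]), 445, 260)] [0.5969326 0.1230418]
2 [(array([0.5903, 0.1792]), 214, 166), (array([0.5924, 0.1844]), 253, 146)] [0.5896652 0.1805836]
3 [(array([0.6115, 0.2624]), 3, 320), (array([0.5853, 0.2422]), 412, 240)] [0.5823978 0.2381254]
4 [(array([0.5655, 0.2884]), 9, 174), (array([0.5764, 0.2959]), 226, 136)] [0.5751304 0.2956672]
72.3167 [ 0.67801653 -0.11032514  0.03      ] [ 0.68470318 -0.0987331   0.03      ] [ 0.68335308 -0.10416096  0.02      ] [ 0.68767532 -0.09958685  0.02      ]
top0 [316.79 132.96] [  9   9  11  11 100]
side0 [353.39130435 212.38043478] [ 8  8 12 10 92]
pan_side [353.43820225 212.39325843] [ 8  8 12 10 89]
```

```bash
python3 - <<'E'
from h import *
print(tri((316.8,133.0),(353.4,212.4)))
E
python3 pl.py .684 -.1015 .06 0 -.0275
```

```text
[ 0.6859419  -0.09893806  0.01176312]
0.9698 -0.5622 0.3666 0.0004 -0.0003 -0.0001
now at [0.4804 0.1662 0.17  ] [0.8 0.7 0. ]
```

```bash
python3 -m inch '.1 -.06 0 0 0 0;.2 -.12 0 0 0 0;.31 -.18 0 0 0 0;.42 -.25 0 0 0 0;.53 -.31 0 0 0 0;.64 -.37 0 0 0 0;.75 -.44 0 0 0 0;.86 -.51 0 0 0 0;.961 -.564 0 0 0 0;.961 -.564 0 0 0 0' | grep -E "pos|force"
python3 -m inch '0 0 .1 0 0 0;0 0 .2 0 0 0;0 0 .3 0 0 0;0 0 .36 0 0 0;0 0 .36 0 0 0;0 0 .36 0 0 0;0 0 .36 0 0 0' | grep -E "pos|force"
python3 pl.py .6845 -.099 .03 0 -.0275
```

```text
tool_pos: [0.6868, -0.1034, 0.1411]
force: [-0.1, 0.9, -0.8]
gripper_force: 0.0
tool_pos: [0.6857, -0.0984, 0.0364]
force: [1.4, 0.4, 0.7]
gripper_force: 0.0
0.0014 0.0042 0.1131 -0.0004 -0.0002 0.0001
now at [ 0.6856 -0.0984  0.0639] [1.4 0.4 0.7]
```

```bash
python3 -m inch '0 .002 .03 0 0 0;0 .002 .06 0 0 0;0 .002 .08 0 0 0;0 .002 .08 0 0 0;0 .002 .08 0 0 0' | grep -E "pos|force"
for i in 1; do
python3 -m inch '0 0 .01 0 0 0;0 0 .01 0 0 0;0 0 .01 0 0 0' | grep -E "pos|force:"
python3 -m inch '0 0 .01 0 0 0;0 0 .01 0 0 0;0 0 .01 0 0 0' | grep -E "pos|force:"
python3 -m inch '0 0 .01 0 0 0;0 0 .01 0 0 0;0 0 .01 0 0 0' | grep -E "pos|force:"
python3 -m inch '0 0 .01 0 0 0;0 0 .01 0 0 0;0 0 .01 0 0 0' | grep -E "pos|force:"
done
```

```text
tool_pos: [0.6837, -0.0985, 0.0108]
force: [0.7, 0.3, -1.0]
gripper_force: 0.0
tool_pos: [0.6841, -0.0985, 0.0083]
force: [0.1, -0.2, -0.4]
gripper_force: 0.0
tool_pos: [0.6839, -0.0985, 0.0051]
force: [-0.0, 0.1, -0.4]
gripper_force: 0.0
tool_pos: [0.6838, -0.0985, 0.002]
force: [-0.6, -0.6, -0.0]
gripper_force: 0.0
tool_pos: [0.6838, -0.0985, -0.001]
force: [0.4, -0.2, -0.1]
gripper_force: 0.0
```

```bash
python3 -m inch '0 0 .01 0 0 0;0 0 .01 0 0 0;0 0 .01 0 0 0' | grep -E "pos|force:"
python3 -m inch '0 0 .01 0 0 0;0 0 .01 0 0 0;0 0 .01 0 0 0' | grep -E "pos|force:"
python3 -m inch '0 0 .01 0 0 0;0 0 .01 0 0 0;0 0 .01 0 0 0' | grep -E "pos|force:"
```

```text
tool_pos: [0.6838, -0.0985, -0.004]
force: [0.0, 0.3, -0.4]
gripper_force: 0.0
tool_pos: [0.6843, -0.0985, -0.0066]
force: [-0.6, 0.1, 1.5]
gripper_force: 0.7
tool_pos: [0.6844, -0.0985, -0.0095]
force: [-0.0, 0.7, 2.9]
gripper_force: 1.6
```

```bash
python3 -m inch '0 0 .007 0 0 0;0 0 .007 0 0 0;0 0 .007 0 0 0' | grep -E "pos|force:"
python3 -m inch '0 0 .004 0 0 0;0 0 .004 0 0 0;0 0 .004 0 0 0' | grep -E "pos|force:"
python3 -m inch '0 0 .003 0 0 0;0 0 .003 0 0 0;0 0 .003 0 0 0' | grep -E "pos|force:"
python3 -m inch '0 0 .002 0 0 0;0 0 .002 0 0 0;0 0 .002 0 0 0' | grep -E "pos|force:"
```

```text
tool_pos: [0.6844, -0.0985, -0.0116]
force: [0.3, -0.0, 4.6]
gripper_force: 2.2
tool_pos: [0.6844, -0.0985, -0.0124]
force: [-0.9, -0.3, 6.9]
gripper_force: 3.8
tool_pos: [0.6845, -0.0985, -0.0125]
force: [-2.5, 1.5, 12.5]
gripper_force: 6.4
tool_pos: [0.6845, -0.0985, -0.0126]
force: [-4.7, 1.3, 17.1]
gripper_force: 8.1
```

The button is on its hard stop, fully pressed. I'll retreat and do a last check.

```bash
python3 -m inch '0 0 -.05 0 0 0;0 0 -.15 0 0 0;0 0 -.25 0 0 0;0 0 -.35 0 0 0;0 0 -.45 0 0 0;0 0 -.5 0 0 0;0 0 -.5 0 0 0;0 0 -.5 0 0 0;0 0 -.5 0 0 0' | grep -E "pos|force"
python3 bar.py
python3 - <<'E'
from h import *
snapshot("side");snapshot("top"); print(get_obs()["clock"])
for n in("jar","tape","module"):
    for c in("side","top"): print(n,c,[(np.round(q["uv"],1),round(q["p"],2)) for q in landmark_of(c,n)[:2]])
E
```

```text
tool_pos: [0.683, -0.0984, 0.134]
force: [-0.1, 0.1, -0.3]
gripper_force: 0.0
pan_bar top [(array([386.8, 200.5]), 0.56)]
pan_bar side [(array([243.3, 164.7]), 0.6)]
counter_top top [(array([317.7, 131.2]), 0.55)]
counter_top side [(array([355.2, 212.4]), 0.6)]
bar exp [0.4805342 0.1668006] [array([213.4, 206.5]), array([243.6, 164.2])]
0 [None, (array([0.6066, 0.0688]), 276, 158)] [0.6042 0.0655]
1 [None, (array([0.5982, 0.1244]), 480, 261)] [0.5969326 0.1230418]
2 [None, (array([0.5918, 0.1838]), 260, 147)] [0.5896652 0.1805836]
3 [(array([0.5858, 0.2661]), 97, 320), (array([0.5832, 0.2405]), 442, 240)] [0.5823978 0.2381254]
4 [(array([0.5754, 0.2962]), 336, 175), (array([0.5767, 0.2937]), 216, 137)] [0.5751304 0.2956672]
78.05
jar side [(array([339.2, 258. ]), 0.6), (array([252. , 129.3]), 0.52)]
jar top [(array([357.4, 172. ]), 0.65)]
tape side [(array([173.6, 143.9]), 0.75)]
tape top [(array([122.1, 258.4]), 0.57)]
module side []
module top [(array([384.8, 202.6]), 0.47)]
```

```bash
python3 -c "
from plant import *
print(close_job())"
```

```text
the job is handed in; nothing more can be done
None
```

All five white sleeves are home on their matching shafts, the pan was poured twice to an estimated 36–37° and lowered gently to level, and the counter button was pressed to its stop; the job is handed in, and the jar, tape and module showed no sign of moving in the last pictures.

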